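# Feed screw caps into the septum press and press them

### The job

Put all the yellow screw caps that are there in the open channel of the septum press and use the wooden push stick to push every one of them through the blue tunnel into the press bay behind it, so that none is left in the tunnel. Then lay the stick back in its grey tray, standing on its flat as it was, and after that pump the red-handled lever through three full strokes, right down and all the way up again each time. Leave the other things on the bench where they are.

Things in the scene. Friction and masses are not known exactly. Their poses are not given: they have to be found in the camera images.
- feeder: septum press, fixed. Origin on the bench under the tunnel mouth, mid-channel; y = feed direction, z up. Base 90 mm wide, y -138 to +187 mm, its top (channel floor) 12 mm above the bench. Open channel y -140 to 0 mm, 34 mm wide, rails 8 mm wide rising 5 mm above the floor, rear end open; in the last 20 mm it narrows to 27 mm. Behind the bay: grey arch and tower, y 85 to 187 mm, 100 mm high
- tunnel_mouth (a point): mouth of the blue tunnel, on the channel floor (12 mm above the bench), mid-channel, axes as the press. The tunnel runs along +y for 45 mm, 27 mm wide and 20 mm high inside, 51 mm wide outside; its top is 36 mm above the bench
- bay_entry (a point): entry of the press bay (green floor, clear guard on top), on the channel floor, mid-channel, 45 mm behind the tunnel mouth; axes as the press. The bay is as wide and high as the tunnel, runs 107 mm along +y to an end stop and takes four caps in a row; a cap is in it when its centre is over 12 mm past this point
- lever_grip (a point): centre of the red cross-bar on the end of the press lever, 18 mm thick, 64 mm long along the press's x; it moves with the lever. Raised, it is 122 mm above the bench. A spring lifts the lever by itself; pressing the bar down takes about 3 to 8 N
- lever (a joint): press lever angle, rad: 0 = raised (its rest), 0.62 = down on its stop; above 0.54 is right down, under 0.08 right up. Axis along the press's x at y = 172 mm, 88 mm above the bench; the arm is 115 mm long and points to +y, 0.3 rad above level when raised, 0.32 below when down
- stick_grip (a point): middle of the upright handle of the wooden push stick, 42 mm above its underside; z up. Handle 12 mm thick (x), 28 mm long (y), 12 to 58 mm above the underside. Bar below: 20 mm wide, 12 mm high, from 45 mm behind the grip to 85 mm ahead (+y, pushing tip). Red ring 52 mm behind the tip: at the tunnel mouth, the tip is 7 mm into the bay. About 60 g
- stick_tray: grey open tray of the push stick, fixed on the bench, 64 x 176 mm outside (x, y), walls 4 mm thick and 12 mm high, floor 4 mm thick. Origin: centre of its underside. The stick stands in it lengthwise, its y along the tray's y
- cap_1_mid (a point): centre of yellow ribbed screw cap 1, 23 mm across and 16 mm high, standing on the bench (centre 8 mm above what it stands on); z is up. Some of the four are absent
- cap_2_mid (a point): centre of yellow ribbed screw cap 2, 23 mm across and 16 mm high, standing on the bench (centre 8 mm above what it stands on); z is up. Some of the four are absent
- cap_3_mid (a point): centre of yellow ribbed screw cap 3, 23 mm across and 16 mm high, standing on the bench (centre 8 mm above what it stands on); z is up. Some of the four are absent
- cap_4_mid (a point): centre of yellow ribbed screw cap 4, 23 mm across and 16 mm high, standing on the bench (centre 8 mm above what it stands on); z is up. Some of the four are absent
- timer: bystander: white bench timer lying flat, 62 x 62 x 18 mm; origin at the centre of its underside
- petri_1: bystander: petri dish, 62 mm across, 14 mm high; origin at the centre of its underside
- bottle_37: bystander: small bottle with blue cap, 40 mm across, 87 mm high; origin at the centre of its underside

How it is judged:
By the outcome, as a careful person would: the job done as asked, in the order asked, and still so for the second after the job is handed in, with the robot touching nothing.
Of cap_1, cap_2, cap_3, cap_4 only 3 to 4 are there at a start; the rules pass over those that are not, and their reading is None.
At some moment in a run one of cap_1, cap_2, cap_3, cap_4 may be knocked a few centimetres aside while the robot is not near it.
Once in a run the grip may slacken for a moment while it holds something.
It also fails if it takes over 200 s, if anything falls off the work surface, if the arm or the gripper's body presses on something with over 40 N, if the wrist force passes 120 N, or if a joint passes its speed limit or range.

### The arm

A 7-joint arm with a two-finger parallel gripper is mounted at the origin on a cart in front of the work surface, level with it; the furniture and walls round the work are solid. World frame = base frame: x ahead of the robot, y to its left, z up, the work surface at z = 0. Lengths are in m, angles in rad, forces in N, time in s.
With the tool pointing down it reaches from about 0.425 to 0.875 m from the base axis. Payload 4.7 kg.
Tool frame: the origin (TCP) lies between the finger pads; the fingertips stand 8 mm ahead of it and the grasp point (between the pads) lies 11 mm behind it; z points along the fingers, y is the direction in which the jaws open and shut (so a half turn about z gives the same grasp; the last joint's range is limited). The gripper opens to 87 mm and grips with 3 to 60 N. Pads are 19 mm wide; open, the fingers measure 117 mm over their backs; the gripper's body (75 mm by 190 mm) begins 51 mm behind the grasp point.
Start: joints at [1.263, 0.321, -0.07, 1.45, 0.023, 1.371, -0.057], TCP at [0.206, -0.617, 0.231] pointing down, gripper open.
Joint ranges: [-2.86, 2.86], [-0.3, 2.09], [-1.38, 1.24], [0.06, 2.45], [-1.56, 4.7], [0.09, 2.05], [-2.69, 2.69]. Speed limits (rad/s): [2.57, 2.57, 3.14, 3.14, 3.14, 3.14, 3.14].

### API

Orientations are given as a rotation vector (axis times angle).
In Python, from bench import ctrl, optics, ticket gives the robot as it stands.
- The arm moves only by the tool play_rows, never from a script. Its argument "motion" is a list of rows, each a list of 5 numbers: the closure, from 0 (fully open) to 1 (shut), then the shift along the tool's x, y, z in cm, then the turn about the tool's z in rad. In form: [[jaw, tx, ty, tz, spin], ...]. A call has 1 to 20 rows; each row shifts and turns the commanded pose from where the row before left it, along the tool's axes as they then stand; what a row does not reach is not made up. A row lasts 1/8 s, in which the tool goes at most 62.5 mm and 10.7 degrees, less where a joint would pass 70% of its speed; a pose out of reach is approached as far as the arm can. A call is refused whole if a number of a shift passes 6.25 or a number of a turn 0.188, either way. A call with a gripper value outside its range is refused whole. The fingers move at their own pace and stop on an object; "force" is the grip in N (left out, the last holds). Time passes only in rows, so rows that do not move let the fingers close. It gives the time, the measured TCP pose, the force and the opening at its end, in the units of the state.
- ctrl.get_state(): the state, without advancing time (a new reading comes with each control period).
- optics.get_image(name): name is "scene" or "top" or "wrist"; returns the picture (400x640x3 uint8, red, green, blue); there is no depth.
- optics.calibration(name): a dict with "K" (3x3 intrinsics, pixels), "pose" (4x4, takes a point from camera to world coordinates); the wrist camera has in their place "hand_eye" (4x4, takes a point from camera to tool coordinates, whose origin is the TCP and whose axes are the flange's). Camera axes: x right, y down, z forward; pixel columns grow to the right and rows downward; lengths in m; the calibration is good to about 2 mm. A picture is of the moment at which its call begins: read the wrist's pose just before it. calibration takes no time and is no camera call.
- ticket.close_job(): hands the job in, once; it reports no verdict.
The state is a dict: "time": time; "joint_positions": joint angles; "qd": joint speeds; "joint_torque": joint torques, N m; "position": TCP position; "tool_rot": TCP orientation; "ft_force": force on the tool from outside, world axes, zero at the start; "torque": the same for the moment, N m; "grip_width": opening from 0.0 (shut) to 1.0 (fully open).
Only numpy, scipy, OpenCV 4.12 (cv2) and the standard library are available. Lean on these libraries where they do the work, as an engineer would, in place of code of your own. Each camera call takes 0.05 s, during which the arm holds its last target.

## Working session

There is one attempt and no reset: what is moved stays moved. The work goes in short steps, Python scripts to look and compute and a tool call to move; the robot and the scene stay as the last step left them, time stands still between calls to the robot, and variables do not carry over. Pictures are saved under pics/ and viewed, and the job is handed in when it is done.

Besides the shell and the picture viewer there is one more tool, called after "Emit:" as a command line: name --pt "numbers of a row" for each row, then --argument value for the rest. play_rows: Moves the arm, as the interface text tells. Its arguments: {"type":"object","properties":{"motion":{"type":"array"},"force":{"type":"number"}},"required":["motion"]}

```bash
ls; mkdir -p pics; python3 - <<'E'
from bench import ctrl, optics
import cv2
s=ctrl.get_state(); print(s)
for n in ("scene","top","wrist"):
    im=optics.get_image(n); cv2.imwrite(f"pics/{n}0.png",im[:,:,::-1]); c=optics.calibration(n); print(n,c)
E
```

```text
pics
{'time': 0.0, 'joint_positions': array([ 1.26312455,  0.32180218, -0.0701022 ,  1.45170046,  0.02263828,
        1.37080103, -0.05690335]), 'qd': array([-0.00124098,  0.00030661, -0.00029796,  0.00184991,  0.00129272,
       -0.00218327,  0.00105672]), 'joint_torque': array([-1.30951194e-04, -4.91291642e+01, -4.04124800e-01, -3.12525523e+01,
       -6.40408276e-02,  4.35824599e-02,  1.64534522e-04]), 'position': array([ 0.20533688, -0.61613281,  0.2294624 ]), 'tool_rot': array([-3.09915917e+00, -5.03040751e-01,  6.87705545e-04]), 'ft_force': array([ 0.20118559, -0.24623279, -0.6307534 ]), 'torque': array([0.02621655, 0.01009955, 0.00458813]), 'grip_width': 1.0001361092829444}
scene {'K': array([[384.41050597,   0.        , 314.55308651],
       [  0.        , 384.41050597, 195.25869342],
       [  0.        ,   0.        ,   1.        ]]), 'pose': array([[-0.86126478, -0.3393028 ,  0.37828111,  0.03772072],
       [-0.50812981,  0.58267199, -0.63426923,  0.58600649],
       [-0.00520449, -0.73848965, -0.67424473,  0.88636621],
       [ 0.        ,  0.        ,  0.        ,  1.  
[... 250 characters left out ...]
  [-0.99998323,  0.00169568, -0.00553758, -0.1687764 ],
       [ 0.00542043, -0.06267261, -0.99801942,  1.00372243],
       [ 0.        ,  0.        ,  0.        ,  1.        ]])}
wrist {'K': array([[285.33428828,   0.        , 324.70321029],
       [  0.        , 285.33428828, 201.23292258],
       [  0.        ,   0.        ,   1.        ]]), 'hand_eye': array([[-5.86365202e-04, -9.55419399e-01, -2.95251464e-01,
         8.23039125e-02],
       [ 9.99999678e-01, -3.98540470e-04, -6.96327511e-04,
         5.07157433e-04],
       [ 5.47615156e-04, -2.95251778e-01,  9.55419326e-01,
        -1.54518913e-01],
       [ 0.00000000e+00,  0.00000000e+00,  0.00000000e+00,
         1.00000000e+00]])}
```

View pics/scene0.png

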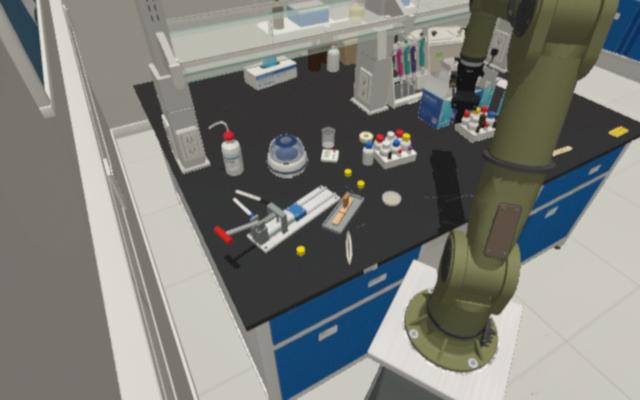

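View pics/top0.png

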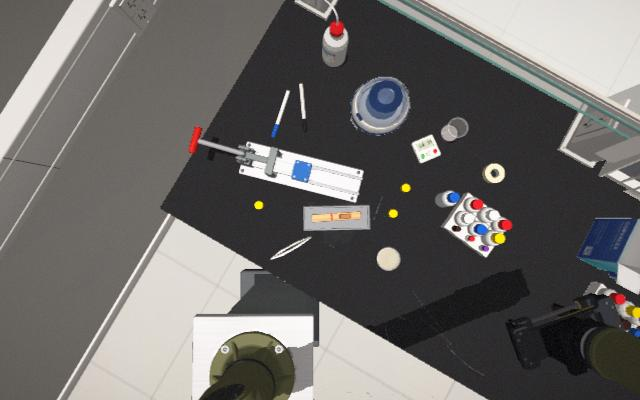

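View pics/wrist0.png

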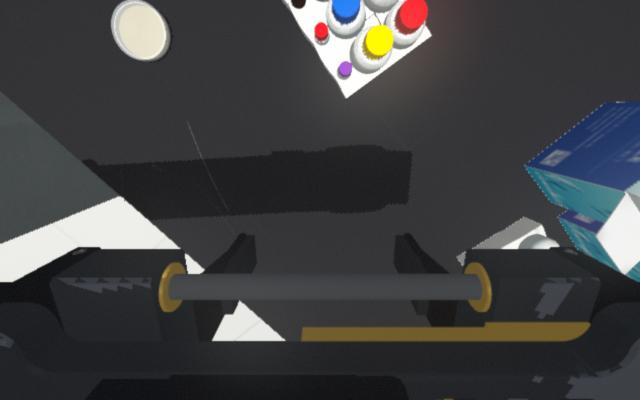

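Scene shows three yellow caps (top view: (406,188), (393,213), (258,205)), the press with its feed direction to image left, and the stick in its tray at (336,217). I'll measure these more finely.

```bash
cat > h.py <<'E'
import numpy as np, cv2
from scipy.spatial.transform import Rotation as R
from bench import ctrl, optics
def cam(name, st=None):
    c=optics.calibration(name); K=c["K"]
    if name=="wrist":
        T=np.eye(4); T[:3,:3]=R.from_rotvec(st["tool_rot"]).as_matrix(); T[:3,3]=st["position"]
        return K, T@c["hand_eye"]
    return K, c["pose"]
def grab(name, fn=None):
    st=ctrl.get_state(); im=optics.get_image(name)[:,:,::-1].copy()
    if fn: cv2.imwrite("pics/"+fn,im)
    K,P=cam(name,st); return im,K,P,st
def ray(K,P,uv):
    d=P[:3,:3]@np.linalg.inv(K)@np.array([uv[0],uv[1],1.]); return P[:3,3],d/np.linalg.norm(d)
def onz(K,P,uv,z):
    o,d=ray(K,P,uv); return o+d*(z-o[2])/d[2]
def proj(K,P,X):
    q=np.linalg.inv(P)@np.append(X,1); q=K@q[:3]; return q[:2]/q[2]
def tri(rs):
    A=np.zeros((3,3));b=np.zeros(3)
    for o,d in rs:
        M=np.eye(3)-np.outer(d,d);A+=M;b+=M@o
    x=np.linalg.solve(A,b); return x,[np.linalg.norm((np.eye(3)-np.outer(d,d))@(x-o)) for o,d in rs]
def blobs(im,lo,hi,amin=8):
    h=cv2.cvtColor(im,cv2.COLOR_BGR2HSV); m=cv2.inRange(h,lo,hi)
    n,l,s,c=cv2.connectedComponentsWithStats(m)
    return [(c[i].round(1),s[i]) for i in range(1,n) if s[i][4]>=amin],l
YEL=((22,150,120),(35,255,255))
E
python3 - <<'E'
from h import *
for n in("top","scene"):
    im=cv2.imread(f"pics/{n}0.png");K,P=cam(n)
    for c,s in blobs(im,*YEL,4)[0]: print(n,c,s,onz(K,P,c,.010).round(4))
    for c,s in blobs(im,(100,150,60),(125,255,255),20)[0]: print(n,'blue',c,s,onz(K,P,c,.036).round(4))
im=cv2.imread("pics/top0.png"); cv2.imwrite("pics/top0z.png",cv2.resize(im[120:270,180:420],None,fx=3.3,fy=3.3,interpolation=cv2.INTER_CUBIC))
im=cv2.imread("pics/scene0.png"); cv2.imwrite("pics/sc0z.png",cv2.resize(im[130:270,200:410],None,fx=3.8,fy=3.8,interpolation=cv2.INTER_CUBIC))
E
```

```text
top [405.5 187.4] [401 183  10   9  68] [ 0.489 -0.41   0.01 ]
top [258.2 204.7] [254 201   9   9  63] [ 0.4432 -0.0147  0.01  ]
top [392.9 213. ] [389 209   9   9  68] [ 0.4203 -0.3751  0.01  ]
top [498.2 237.9] [491 233  15  11 122] [ 0.3534 -0.6555  0.01  ]
top [633.7 311.1] [626 305  14  13 110] [ 0.1602 -1.0081  0.01  ]
top blue [384.9  96.8] [370  81  32  31 459] [ 0.7285 -0.3529  0.036 ]
top blue [274.4 130.5] [271 124   8  14  61] [ 0.6381 -0.0599  0.036 ]
top blue [301.3 170.8] [292 161  20  21 257] [ 0.531  -0.1309  0.036 ]
top blue [453.5 197. ] [448 192  12  10  98] [ 0.4615 -0.529   0.036 ]
top blue [606.  239.4] [ 578  219   59   43 1142] [ 0.3503 -0.9239  0.036 ]
top blue [480.4 229. ] [475 224  12  11  95] [ 0.378 -0.597  0.036]
top blue [634.5 331.9] [629 328  11   9  70] [ 0.1144 -0.9853  0.036 ]
scene [476.8 110.2] [474 107   6   7  24] [ 0.1912 -1.084   0.01  ]
scene [618.6 131.1] [609 127  19  10  98] [-0.3511 -1.2034  0.01  ]
scene [406.  136.3] [403 133   8   8  50] [ 0.3891 -0.7304  0.01  ]
scene [347.6 171.8] [344 169   8   7  46] [ 0.49   -0.4071  0.01  ]
sc
[... 401 characters left out ...]
69] [ 0.3607 -0.9595  0.036 ]
scene blue [490.6 114. ] [488 111   6   6  26] [ 0.1285 -1.0316  0.036 ]
scene blue [426.2 118.4] [419 114  14  11  48] [ 0.3533 -0.8605  0.036 ]
scene blue [396.  142.5] [394 140   5   6  26] [ 0.3968 -0.6316  0.036 ]
scene blue [368.6 144.3] [366 142   7   6  33] [ 0.483  -0.5677  0.036 ]
scene blue [575.5 177.2] [ 533  145   91   64 1321] [-0.2141 -0.745   0.036 ]
scene blue [552.9 222. ] [ 517  179   85   82 2326] [-0.1715 -0.4743  0.036 ]
scene blue [296.8 210.7] [290 205  15  15 114] [ 0.5265 -0.1238  0.036 ]
scene blue [338.2 297.8] [ 270  246  150   98 3306] [0.2668 0.0883 0.036 ]
scene blue [329.8 346.2] [ 275  286  124  114 5151] [0.2237 0.2107 0.036 ]
```

View pics/top0z.png

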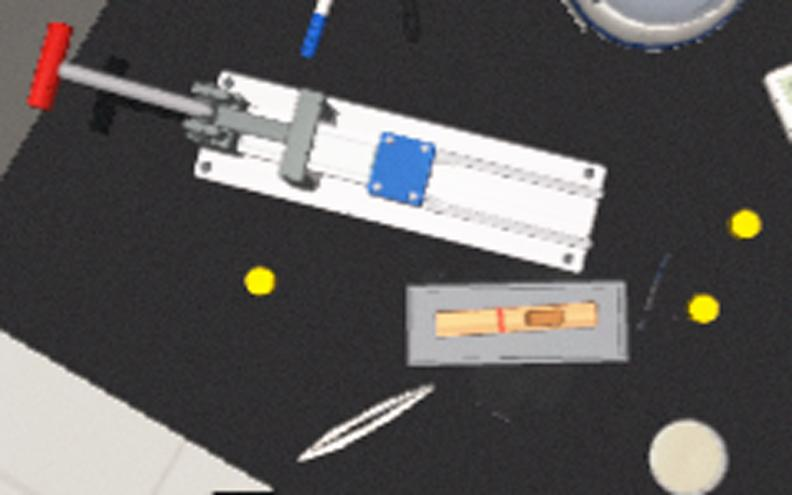

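View pics/sc0z.png

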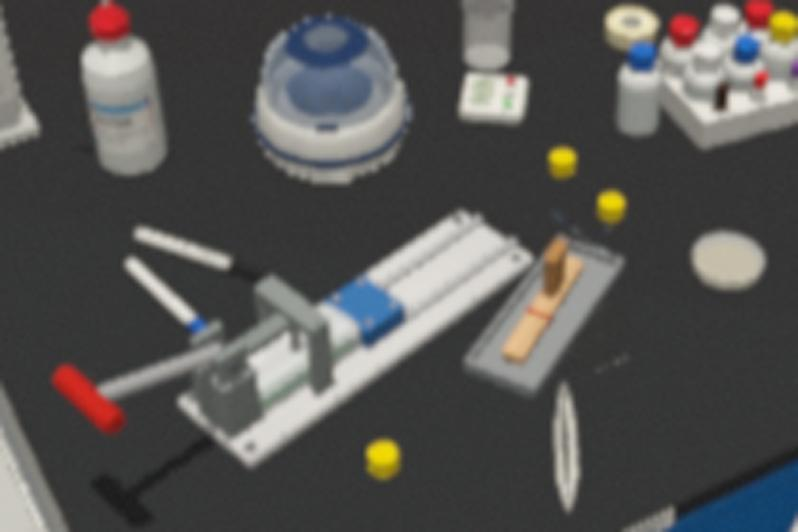

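Three caps are visible and no fourth so far. I'll get a rough press and tray pose, then plan wrist close-ups.

```bash
python3 - <<'E'
from h import *
K,P=cam("top")
f=lambda p,z:onz(K,P,(p[0]/3.3+180-.35,p[1]/3.3+120-.35),z)
c=[f(p,.012) for p in((220,72),(607,165),(582,272),(196,178))]
for x in c: print(x.round(4))
yd=(c[0]-c[1]+c[3]-c[2]);yd/=np.linalg.norm(yd);print('ydir',yd, np.arctan2(yd[1],yd[0]))
rear=(c[1]+c[2])/2; front=(c[0]+c[3])/2; print('len',np.linalg.norm(front-rear),'mouth',rear+yd*.138, front-yd*.187)
print('tunnel', [f(p,.036).round(4) for p in((384,133),(434,145),(422,206),(369,193))])
print('tray',[f(p,.012).round(4) for p in((407,286),(627,281),(628,359),(408,366))])
print('stick',[f(p,.016).round(4) for p in((435,312),(596,302),(597,325),(436,338))], 'handle top',f((545,317),.062))
print('red',f((50,65),.122))
E
```

```text
[0.6138 0.0184 0.012 ]
[ 0.5369 -0.2975  0.012 ]
[ 0.4497 -0.2763  0.012 ]
[0.5267 0.037  0.012 ]
ydir [0.23765766 0.97134898 0.        ] 1.330842617432842
len 0.32385222396460633 mouth [ 0.52606789 -0.15284989  0.012     ] [ 0.52579511 -0.15396478  0.012     ]
tunnel [array([ 0.5597, -0.117 ,  0.036 ]), array([ 0.55  , -0.1568,  0.036 ]), array([ 0.5013, -0.1472,  0.036 ]), array([ 0.5117, -0.1052,  0.036 ])]
tray [array([ 0.4386, -0.1345,  0.012 ]), array([ 0.4423, -0.3128,  0.012 ]), array([ 0.3794, -0.3129,  0.012 ]), array([ 0.3741, -0.1354,  0.012 ])]
stick [array([ 0.4175, -0.1572,  0.016 ]), array([ 0.4253, -0.287 ,  0.016 ]), array([ 0.4068, -0.2876,  0.016 ]), array([ 0.3966, -0.158 ,  0.016 ])] handle top [ 0.41320784 -0.24219773  0.062     ]
red [0.59653866 0.12103971 0.122     ]
```

Emit:
play_rows --pt "0 0 0 0 -0.145" --pt "0 0 0 0 -0.145" --pt "0 0 0 0 -0.145" --pt "0 0 0 0 -0.145" --pt "0 0 0 0 -0.145" --pt "0 0 0 0 -0.145" --pt "0 0 0 0 -0.145" --pt "0 4.475 1.67 -0.25 0" --pt "0 4.475 1.67 -0.25 0" --pt "0 4.475 1.67 -0.25 0" --pt "0 4.475 1.67 -0.25 0" --pt "0 4.475 1.67 -0.25 0" --pt "0 4.475 1.67 -0.25 0" --pt "0 4.475 1.67 -0.25 0" --pt "0 4.475 1.67 -0.25 0" --pt "0 0 0 0 0" --pt "0 0 0 0 0"

```text
time: 2.28
position: [0.418, -0.2999, 0.2503]
tool_rot: [-2.466, -1.947, 0.002]
ft_force: [-0.6, -0.1, -0.5]
grip_width: 0.999
```

```bash
python3 - <<'E'
from h import *
im,K,P,st=grab("wrist","w1.png"); np.save("P_w1.npy",P); print(st["position"],st["tool_rot"],st["joint_positions"].round(2),st["time"])
X=R.from_rotvec(st["tool_rot"]).as_matrix();print(X.round(3))
for c,s in blobs(im,*YEL,10)[0]: print(c,s,onz(K,P,c,.012).round(4))
im,*_=grab("top","top1.png")
E
```

```text
[ 0.41795597 -0.29993997  0.25034552] [-2.46577625e+00 -1.94652154e+00  1.50354713e-03] [ 1.03  0.04 -0.47  1.74  0.02  1.36  0.32] 2.275
[[ 0.232  0.973 -0.001]
 [ 0.973 -0.232 -0.001]
 [-0.001 -0.001 -1.   ]]
[338.3 220. ] [332 212  14  17 189] [ 0.4221 -0.3717  0.012 ]
[388.  231.5] [380 223  17  18 231] [ 0.4901 -0.4068  0.012 ]
```

View pics/w1.png

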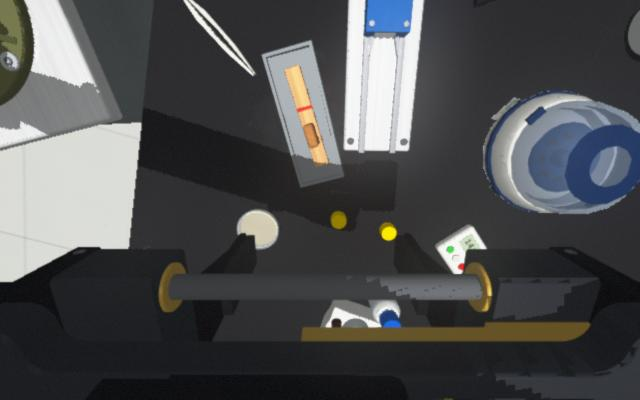

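View pics/top1.png

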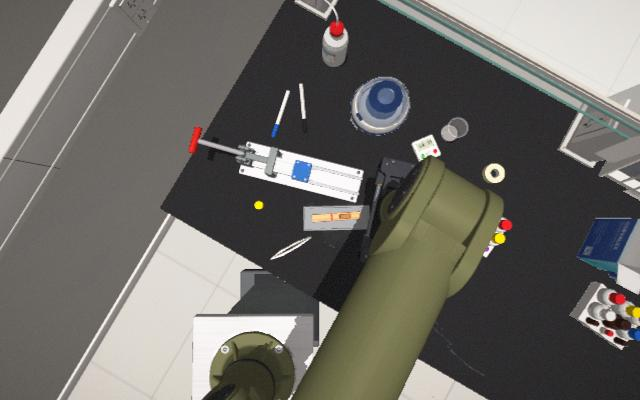

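Wrist view: caps at (338,220) and (388,231), tray at (303,113), channel at (378,90). I'll take a second view for height and the press axis.

Emit:
play_rows --pt "0 3.5 1.7 1.0 0" --pt "0 3.5 1.7 1.0 0" --pt "0 3.5 1.7 1.0 0" --pt "0 0 0 0 0" --pt "0 0 0 0 0"

```text
time: 3.0
position: [0.4917, -0.2108, 0.2203]
tool_rot: [-2.467, -1.944, 0.002]
ft_force: [-1.4, -0.2, 0.5]
grip_width: 1.001
```

```bash
python3 - <<'E'
from h import *
im,K,P,st=grab("wrist","w2.png"); np.save("P_w2.npy",P); print(st["position"],st["time"])
for c,s in blobs(im,*YEL,10)[0]: print(c,s,onz(K,P,c,.012).round(4))
E
```

```text
[ 0.49168497 -0.2107639   0.22028481] 3.0
[241.7  20. ] [231   8  23  25 436] [ 0.4449 -0.0139  0.012 ]
[304.  299.9] [299 299  11   3  27] [ 0.4191 -0.3831  0.012 ]
[354.  305.3] [347 299  16  14 179] [ 0.4896 -0.4098  0.012 ]
```

View pics/w2.png

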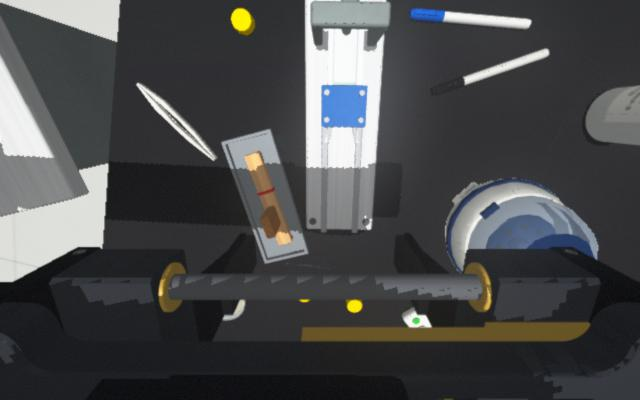

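```bash
python3 - <<'E'
from h import *
im=cv2.imread("pics/w2.png"); cv2.imwrite("pics/w2z.png",cv2.resize(im[70:265,215:400],None,fx=3,fy=3,interpolation=cv2.INTER_CUBIC))
im=cv2.imread("pics/w1.png"); cv2.imwrite("pics/w1z.png",cv2.resize(im[0:195,255:440],None,fx=3,fy=3,interpolation=cv2.INTER_CUBIC))
E
```

```text
(no output)
```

View pics/w2z.png

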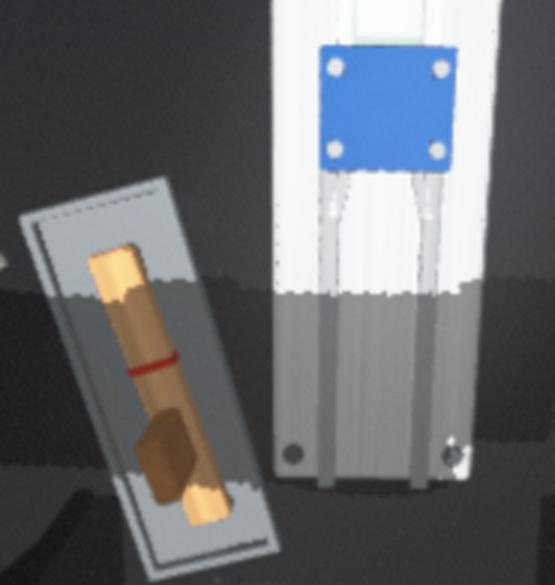

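View pics/w1z.png

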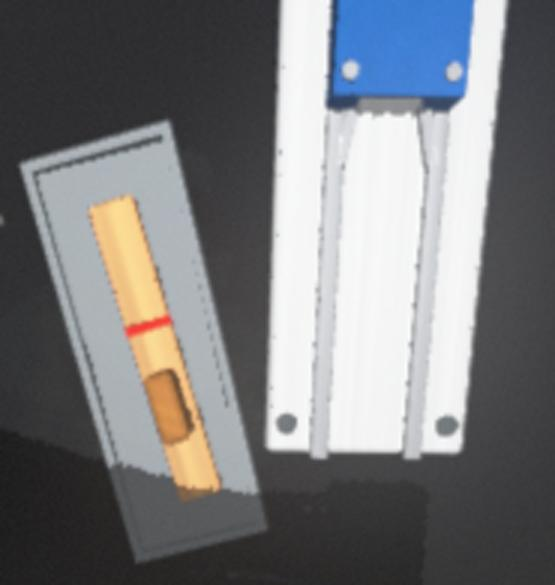

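```bash
python3 - <<'E'
from h import *
K=optics.calibration("wrist")["K"];P1=np.load("P_w1.npy");P2=np.load("P_w2.npy")
a2=lambda p:(p[0]/3+215-.33,p[1]/3+70-.33)
a1=lambda p:(p[0]/3+255-.33,p[1]/3-.33)
F={'hL':((293,454),(286,424)),'hR':((452,456),(446,426)),'railL':((326,487),(319,457)),'railR':((419,487),(412,457)),'bL':((274,477),(266,451)),'bR':((469,478),(462,452)),
'tunL':((319,172),(332,97)),'tunR':((450,171),(465,95)),
'trTL':((20,216),(20,163)),'trTR':((167,178),(170,121)),'trBL':((152,580),(137,563)),'trBR':((279,549),(267,528)),
'tipL':((90,259),(90,207)),'tipR':((136,245),(133,195)),'ringL':((129,374),(126,331)),'ringR':((178,355),(170,319)),'rearR':((232,510),(220,488))}
Z=dict(hL=.012,hR=.012,railL=.017,railR=.017,bL=.012,bR=.012,tunL=.036,tunR=.036,trTL=.012,trTR=.012,trBL=.012,trBR=.012,tipL=.016,tipR=.016,ringL=.016,ringR=.016,rearR=.016)
for k,(p2,p1) in F.items():
    x,e=tri([ray(K,P1,a1(p1)),ray(K,P2,a2(p2))]); print(k,x.round(4),np.round(e[0]*1e3,1),'onz w1',onz(K,P1,a1(p1),Z[k]).round(4),'w2',onz(K,P2,a2(p2),Z[k]).round(4))
for p in((320,46),(456,46)): print('tunback',onz(K,P2,a2(p),.036).round(4))
for t,p2 in(('edgeL',[(272,60),(274,400)]),('edgeR',[(496,60),(473,400)])):
    A,B=[onz(K,P2,a2(p),.012) for p in p2]; d=A-B; print(t,A.round(4),B.round(4),np.arctan2(d[1],d[0]))
# handle top in w1: corners
for p in((143,381),(178,370),(193,432),(163,444)): print('htop',onz(K,P1,a1(p),.062).round(4))
E
```

```text
hL [ 0.4624 -0.2639  0.0128] 0.0 onz w1 [ 0.4625 -0.264   0.012 ] w2 [ 0.4622 -0.2641  0.012 ]
hR [ 0.5321 -0.2814  0.0135] 0.1 onz w1 [ 0.5325 -0.2816  0.012 ] w2 [ 0.5321 -0.282   0.012 ]
railL [ 0.4736 -0.2811  0.0175] 0.0 onz w1 [ 0.4736 -0.2812  0.017 ] w2 [ 0.4735 -0.2813  0.017 ]
railR [ 0.5143 -0.2909  0.0173] 0.1 onz w1 [ 0.5143 -0.2909  0.017 ] w2 [ 0.5144 -0.2911  0.017 ]
bL [ 0.451  -0.2737  0.0106] 0.3 onz w1 [ 0.4511 -0.2737  0.012 ] w2 [ 0.451 -0.273  0.012]
bR [ 0.5378 -0.2949  0.0111] 0.2 onz w1 [ 0.5378 -0.2949  0.012 ] w2 [ 0.5376 -0.2944  0.012 ]
tunL [ 0.5036 -0.1456  0.0353] 0.2 onz w1 [ 0.5034 -0.1456  0.036 ] w2 [ 0.5038 -0.1456  0.036 ]
tunR [ 0.5525 -0.1569  0.037 ] 0.0 onz w1 [ 0.5528 -0.1567  0.036 ] w2 [ 0.5527 -0.157   0.036 ]
trTL [ 0.3775 -0.1345  0.0116] 0.3 onz w1 [ 0.3773 -0.1344  0.012 ] w2 [ 0.3778 -0.1346  0.012 ]
trTR [ 0.4418 -0.1341  0.0126] 0.2 onz w1 [ 0.4416 -0.1338  0.012 ] w2 [ 0.4418 -0.1343  0.012 ]
trBL [ 0.3804 -0.3114  0.01  ] 0.2 onz w1 [ 0.3805 -0.3108  0.012 ] w2 [ 0.3812 -0.3105  0.012 ]
trBR [ 0.444  -0.3087  0.0123] 0.1 onz w1 
[... 185 characters left out ...]
7 onz w1 [ 0.4199 -0.1576  0.016 ] w2 [ 0.4222 -0.1572  0.016 ]
ringL [ 0.4035 -0.2089  0.0196] 0.1 onz w1 [ 0.4031 -0.2087  0.016 ] w2 [ 0.4026 -0.2098  0.016 ]
ringR [ 0.4229 -0.2084  0.0058] 0.5 onz w1 [ 0.4228 -0.2084  0.016 ] w2 [ 0.4257 -0.2066  0.016 ]
rearR [ 0.4269 -0.286   0.0079] 0.1 onz w1 [ 0.427  -0.2846  0.016 ] w2 [ 0.4289 -0.2827  0.016 ]
tunback [ 0.5148 -0.1021  0.036 ]
tunback [ 0.5635 -0.1138  0.036 ]
edgeL [ 0.4954 -0.1005  0.012 ] [ 0.4604 -0.2373  0.012 ] 1.3203100906170862
edgeR [ 0.5815 -0.1213  0.012 ] [ 0.5464 -0.258   0.012 ] 1.3189078496954585
htop [ 0.4088 -0.2295  0.062 ]
htop [ 0.423  -0.2287  0.062 ]
htop [ 0.423 -0.253  0.062]
htop [ 0.4104 -0.2548  0.062 ]
```

Emit:
play_rows --pt "0.4 -3.48 -0.61 3.0 0" --pt "0.4 -3.48 -0.61 3.0 0" --pt "0.4 -3.48 -0.61 3.0 0.016" --pt "0.4 -3.48 -0.61 3.0 0" --pt "0.4 -3.48 -0.61 3.0 0" --pt "0.4 0 0 0 0" --pt "0.4 0 0 0 0" --force 12

```text
time: 3.92
position: [0.4211, -0.3716, 0.071]
tool_rot: [2.483, 1.924, 0.0]
ft_force: [0.4, 0.7, 0.7]
grip_width: 0.602
```

```bash
cat >> h.py <<'E'
def rel(st,tgt):
    M=R.from_rotvec(st["tool_rot"]).as_matrix(); return (M.T@(np.array(tgt)-st["position"])*100).round(2), np.arctan2(M[1,0],M[0,0]).round(3)
MO=np.array([.5284,-.1506]); PY=np.array([.2472,.969]); PX=np.array([.969,-.2472])
def press(x,y,z): return np.append(MO+PX*x+PY*y,z)
def look(fn,name="wrist",zs=.013):
    im,K,P,st=grab(name,fn); print(st["position"].round(4),round(st["time"],2),st["grip_width"])
    for c,s in blobs(im,*YEL,10)[0]: print(c,s,onz(K,P,c,zs).round(4))
    return im,K,P,st
E
python3 - <<'E'
from h import *
im,K,P,st=look("w3.png"); print(rel(st,(.4215,-.373,.015)))
E
```

```text
[ 0.4211 -0.3716  0.071 ] 3.92 0.6023653672701342
[324.7 219.4] [311 204  28  32 729] [ 0.4222 -0.371   0.013 ]
[414.7 237.6] [399 223  33  32 720] [ 0.489  -0.4046  0.013 ]
[428.6 286. ] [427 282   4   8  12] [ 0.4933 -0.4524  0.013 ]
(array([-0.13,  0.07,  5.6 ]), np.float64(1.319))
```

View pics/w3.png

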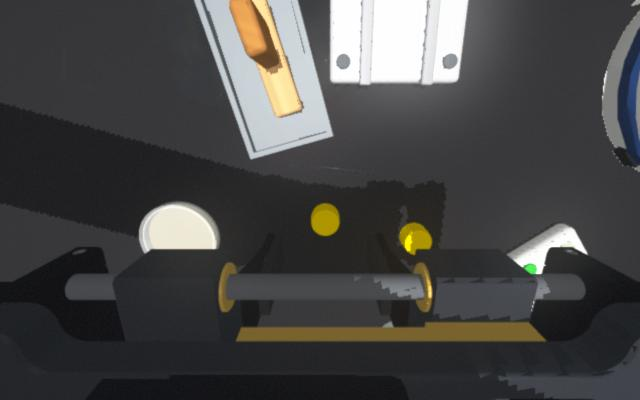

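Cap A (325,219) is centred between the fingers, so I'll descend and grip it.

Emit:
play_rows --pt "0.4 -0.05 0.08 2.0 0" --pt "0.4 0 0 2.0 0" --pt "0.4 0 0 1.6 0" --pt "0.4 0 0 0 0" --pt "0.9 0 0 0 0" --pt "0.9 0 0 0 0" --pt "0.9 0 0 0 0" --pt "0.9 0 0 0 0" --pt "0.9 0 0 -2.5 0" --pt "0.9 0 0 -2.5 0" --pt "0.9 0 0 0 0" --force 12

```text
time: 5.35
position: [0.4235, -0.3726, 0.0667]
tool_rot: [2.478, 1.924, 0.001]
ft_force: [-0.1, -0.1, -0.7]
grip_width: 0.247
```

```bash
python3 - <<'E'
from h import *
im,K,P,st=look("w4.png",zs=.06); print(rel(st,press(0,-34,.065)) if 0 else rel(st,press(0,-.034,.065)),rel(st,press(0,-.034,.0275)))
E
```

```text
[ 0.4235 -0.3726  0.0667] 5.35 0.24735801540216915
[412.8 237.6] [397 224  33  26 662] [ 0.479  -0.3783  0.06  ]
[324.4 251.6] [ 307  230   36   44 1277] [ 0.4239 -0.374   0.06  ]
(array([20.71,  4.67,  0.13]), np.float64(1.321)) (array([20.72,  4.66,  3.88]), np.float64(1.321))
```

View pics/w4.png

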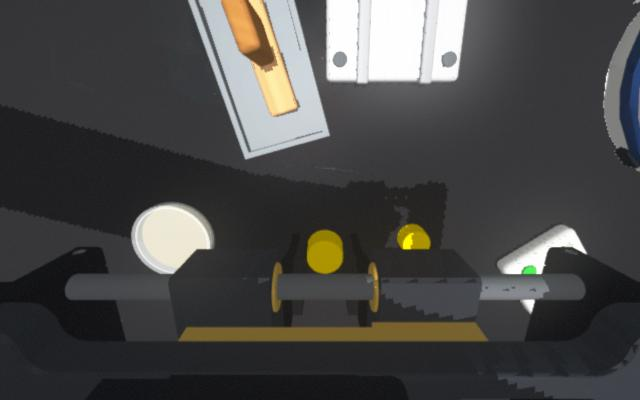

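Emit:
play_rows --pt "0.9 4.14 0.93 -1.0 0" --pt "0.9 4.14 0.93 0 0" --pt "0.9 4.14 0.93 0 0" --pt "0.9 4.14 0.93 0 0" --pt "0.9 4.14 0.93 0 0" --pt "0.9 0 0 0 0" --pt "0.9 0 0 0 0"

```text
time: 6.28
position: [0.5174, -0.1827, 0.0735]
tool_rot: [-2.48, -1.927, 0.002]
ft_force: [-0.4, 0.3, -0.9]
grip_width: 0.247
```

```bash
python3 - <<'E'
from h import *
im,K,P,st=look("w5.png",zs=.075); print(rel(st,press(0,-.034,.0275)))
E
```

```text
[ 0.5174 -0.1827  0.0735] 6.28 0.24690042410009155
[151.1  13.2] [133   0  37  31 935] [ 0.4711 -0.0407  0.075 ]
[176.3  12.9] [174   8   5  10  15] [ 0.4825 -0.0436  0.075 ]
[324.4 251.7] [ 307  231   35   43 1224] [ 0.5188 -0.1801  0.075 ]
(array([-0.01,  0.28,  4.6 ]), np.float64(1.321))
```

View pics/w5.png

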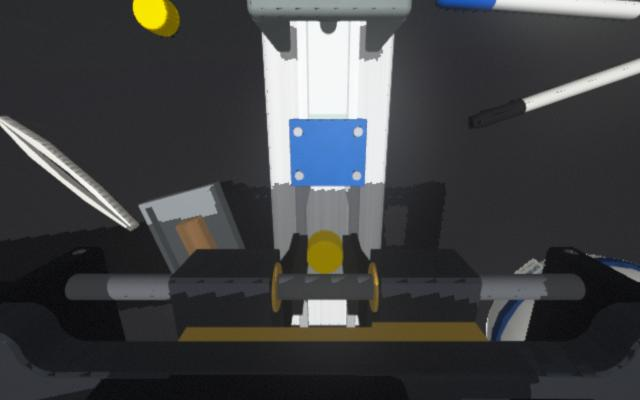

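Emit:
play_rows --pt "0.9 0 0.28 1.6 0" --pt "0.9 0 0 1.6 0" --pt "0.9 0 0 1.0 0" --pt "0.9 0 0 0.4 0" --pt "0.9 0 0 0 0"

```text
time: 6.95
position: [0.5209, -0.183, 0.0282]
tool_rot: [-2.481, -1.927, 0.0]
ft_force: [0.5, -0.3, 0.9]
grip_width: 0.25
```

```bash
python3 - <<'E'
from h import *
im,K,P,st=look("w6.png",zs=.028); print(rel(st,press(0,-.034,.0275)),st["ft_force"])
E
```

```text
[ 0.5209 -0.183   0.0282] 6.95 0.24967996359983186
[95.3  2.5] [ 80   0  30   8 157] [ 0.4504 -0.0298  0.028 ]
[324.4 251.8] [ 307  231   35   42 1202] [ 0.5221 -0.1813  0.028 ]
(array([-0.08, -0.08,  0.07]), np.float64(1.321)) [ 0.45897353 -0.29639291  0.85182663]
```

View pics/w6.png

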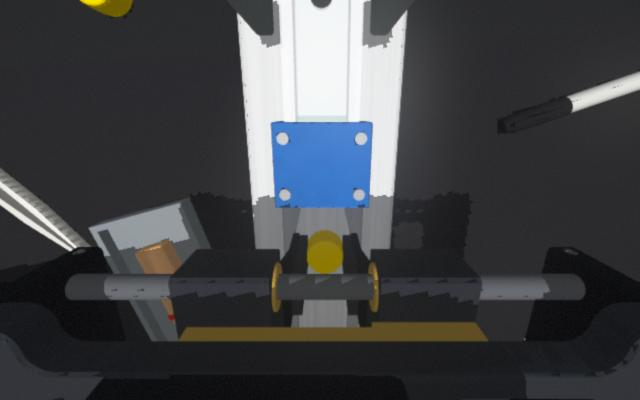

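The cap is centred in the channel (324 against tunnel centre 322). Releasing it, then on to cap B.

Emit:
play_rows --pt "0.9 0 0 0.05 0" --pt "0.4 0 0 0 0" --pt "0.4 0 0 0 0" --pt "0.4 0 0 -1.5 0" --pt "0.4 0 0 -3.5 0" --pt "0.4 -4.3 0 -0.5 0" --pt "0.4 -4.3 0 0 0" --pt "0.4 -4.3 0 0 0" --pt "0.4 -4.3 0 0 0" --pt "0.4 0 0 0 0" --pt "0.4 0 0 0 0"

```text
time: 8.38
position: [0.479, -0.3492, 0.0838]
tool_rot: [2.481, 1.927, 0.001]
ft_force: [1.4, 1.1, -0.3]
grip_width: 0.602
```

```bash
python3 - <<'E'
from h import *
im,K,P,st=look("w7.png",zs=.013); print(rel(st,(.4893,-.4065,.015)))
E
```

```text
[ 0.479  -0.3492  0.0838] 8.38 0.6016791114860097
[352.1 267.8] [341 262  23  11 206] [ 0.4912 -0.4039  0.013 ]
(array([-5.3 ,  2.41,  6.88]), np.float64(1.321))
```

View pics/w7.png

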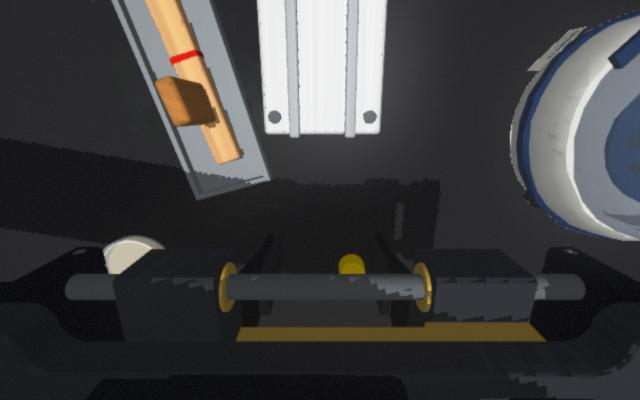

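Emit:
play_rows --pt "0.4 -2.65 1.2 0.5 0" --pt "0.4 -2.65 1.2 0.5 0" --pt "0.4 0 0 0 0" --pt "0.4 0 0 0 0"

```text
time: 8.93
position: [0.4895, -0.405, 0.0732]
tool_rot: [-2.478, -1.929, -0.001]
ft_force: [0.2, 0.3, 0.3]
grip_width: 0.599
```

```bash
python3 - <<'E'
from h import *
im,K,P,st=look("w8.png",zs=.013); print(rel(st,(.4893,-.4065,.015)))
E
```

```text
[ 0.4895 -0.405   0.0732] 8.93 0.5993749811039925
[325.1 220.7] [312 205  28  32 710] [ 0.4904 -0.4064  0.013 ]
[428.5 284. ] [428 280   3   8  12] [ 0.5627 -0.4851  0.013 ]
[527.7 326.6] [525 323   8   8  19] [ 0.6439 -0.5516  0.013 ]
[386.5 329.5] [383 328   8   4  13] [ 0.5187 -0.5232  0.013 ]
[461.9 334.3] [457 328  12  12  37] [ 0.5849 -0.5455  0.013 ]
[243.  335.4] [239 331   9   8  24] [ 0.3895 -0.4972  0.013 ]
[252.5 334.8] [251 331   6   8  13] [ 0.3981 -0.4987  0.013 ]
[273.5 334. ] [270 331   8   9  21] [ 0.4171 -0.5026  0.013 ]
[499.4 334.3] [496 330   6  10  17] [ 0.6183 -0.554   0.013 ]
[513.1 334.4] [510 331   8   8  21] [ 0.6305 -0.5572  0.013 ]
[526.5 334.6] [522 330  10  10  21] [ 0.6425 -0.5604  0.013 ]
[264.8 336. ] [263 333   4   7  13] [ 0.4087 -0.5028  0.013 ]
[290.9 335. ] [288 332   6   6  12] [ 0.4323 -0.5076  0.013 ]
[389.6 334.5] [385 333  10   5  13] [ 0.5205 -0.5294  0.013 ]
[398.1 335.6] [396 333   6   7  16] [ 0.5278 -0.5325  0.013 ]
[440. 334.] [438 332   6   5  10] [ 0.5655 -0.5402  0.013 ]
[474.2 333.9] [472 332   6   6  10] [ 0.5959 -0.5478  0.013 ]
[486.9 336.2] [484 333   6   6  12] [ 0.607  -0.5533  0.013 ]
[535.3 335.3] [531 332   9   8  21] [ 0.6503 -0.5632  0.013 ]
[327.6 337.1] [324 335   7   5  10] [ 0.4645 -0.5182  0.013 ]
[336.5 335.5] [333 334   8   5  13] [ 0.4729 -0.5185  0.013 ]
(array([-0.15,  0.02,  5.82]), np.float64(1.323))
```

View pics/w8.png

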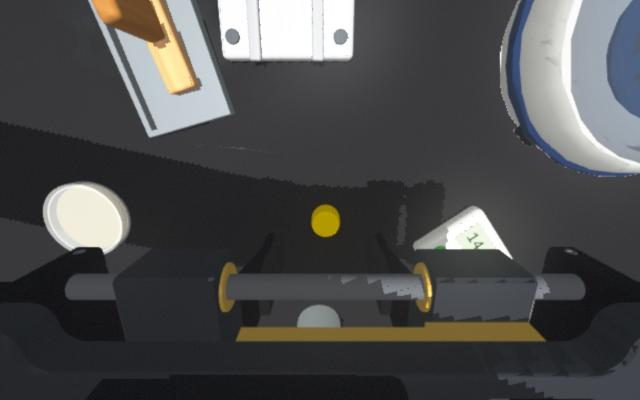

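Emit:
play_rows --pt "0.4 -0.12 0.02 2.0 0" --pt "0.4 0 0 2.0 0" --pt "0.4 0 0 1.8 0" --pt "0.4 0 0 0 0" --pt "0.9 0 0 0 0" --pt "0.9 0 0 0 0" --pt "0.9 0 0 0 0" --pt "0.9 0 0 0 0" --pt "0.9 0 0 -2.5 0" --pt "0.9 0 0 -2.5 0" --pt "0.9 0 0 -1 0" --pt "0.9 0 0 0 0"

```text
time: 10.48
position: [0.4888, -0.4086, 0.0756]
tool_rot: [2.48, 1.926, 0.0]
ft_force: [-0.8, -0.5, -0.3]
grip_width: 0.246
```

```bash
python3 - <<'E'
from h import *
st=ctrl.get_state(); print(rel(st,press(0,-.062,.0275)))
E
```

```text
(array([19.78, -2.55,  4.79]), np.float64(1.321))
```

Emit:
play_rows --pt "0.9 3.95 -0.5 0 0" --pt "0.9 3.95 -0.5 0 0" --pt "0.9 3.95 -0.5 0 0" --pt "0.9 3.95 -0.5 0 0" --pt "0.9 3.95 -0.5 0 0" --pt "0.9 0 0 0 0" --pt "0.9 0 0 0 0"

```text
time: 11.35
position: [0.5125, -0.2113, 0.0742]
tool_rot: [-2.481, -1.926, 0.002]
ft_force: [0.3, 0.3, -0.0]
grip_width: 0.248
```

```bash
python3 - <<'E'
from h import *
im,K,P,st=look("w9.png",zs=.024); print(rel(st,press(0,-.062,.0275)))
E
```

```text
[ 0.5125 -0.2113  0.0742] 11.35 0.24797980632116018
[326.9 187.2] [313 172  29  31 730] [ 0.5221 -0.1837  0.024 ]
[324.7 248.5] [ 307  228   36   42 1227] [ 0.5081 -0.2318  0.024 ]
(array([0.08, 0.05, 4.67]), np.float64(1.321))
```

View pics/w9.png

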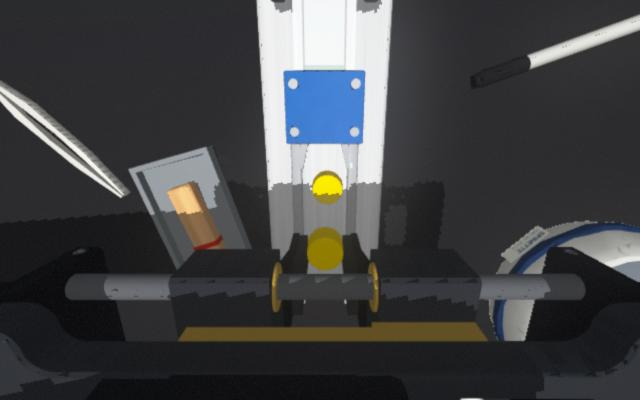

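Emit:
play_rows --pt "0.9 0.08 0 1.6 0" --pt "0.9 0 0 1.6 0" --pt "0.9 0 0 1.0 0" --pt "0.9 0 0 0.47 0" --pt "0.9 0 0 0 0" --pt "0.4 0 0 0 0" --pt "0.4 0 0 0 0" --pt "0.4 0 0 -1.5 0" --pt "0.4 0 0 -4 0" --pt "0.4 0 0 -5 0" --pt "0.4 0 0 0 0"

```text
time: 12.78
position: [0.5168, -0.211, 0.1391]
tool_rot: [2.474, 1.922, 0.006]
ft_force: [0.5, -0.1, -0.9]
grip_width: 0.6
```

```bash
python3 - <<'E'
from h import *
im,K,P,st=look("w10.png",zs=.024); print(rel(st,(.4447,-.0138,.12)))
E
```

```text
[ 0.5168 -0.211   0.1391] 12.78 0.5995164398606715
[181.2   5.7] [167   0  28  15 320] [ 0.4467 -0.0232  0.024 ]
[320.6 184.6] [310 160  23  50 858] [ 0.5186 -0.196   0.024 ]
(array([ 17.33, -11.88,   1.75]), np.float64(1.321))
```

View pics/w10.png

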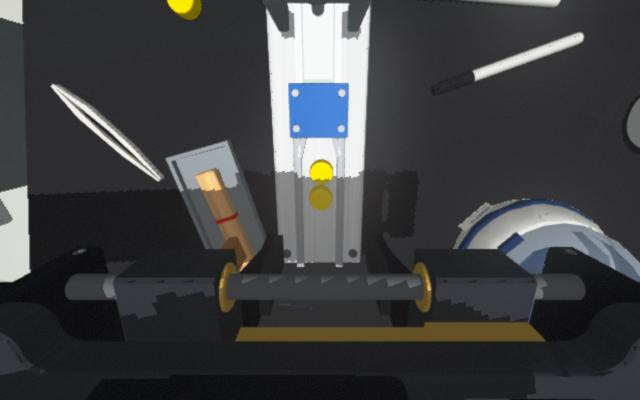

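Emit:
play_rows --pt "0.4 3.46 -2.38 0.2 0" --pt "0.4 3.46 -2.38 0.2 0" --pt "0.4 3.46 -2.38 0.2 0" --pt "0.4 3.46 -2.38 0.2 0" --pt "0.4 3.46 -2.38 0.2 0" --pt "0.4 0 0 0 -0.187" --pt "0.4 0 0 0 -0.187" --pt "0.4 0 0 0 -0.187" --pt "0.4 0 0 0 -0.187" --pt "0.4 0 0 0 -0.187" --pt "0.4 0 0 0 -0.187" --pt "0.4 0 0 0 -0.187" --pt "0.4 0 0 0 -0.187" --pt "0.4 0 0 0 0" --pt "0.4 0 0 0 0"

```text
time: 14.7
position: [0.4405, -0.0129, 0.123]
tool_rot: [-0.512, -3.099, 0.0]
ft_force: [-0.5, 0.3, 0.6]
grip_width: 0.6
```

```bash
python3 - <<'E'
from h import *
im,K,P,st=look("w11.png",zs=.013); print(st["joint_positions"].round(2),rel(st,(.4447,-.0138,.015)))
E
```

```text
[ 0.4405 -0.0129  0.123 ] 14.7 0.6004325320505423
[324.3 203.4] [313 191  23  26 469] [ 0.4435 -0.0142  0.013 ]
[428.6 303.4] [428 300   2   7  12] [0.5885 0.0566 0.013 ]
[ 0.67 -0.02 -0.69  2.06 -0.01  1.1   1.23] (array([-0.44,  0.05, 10.8 ]), np.float64(2.814))
```

View pics/w11.png

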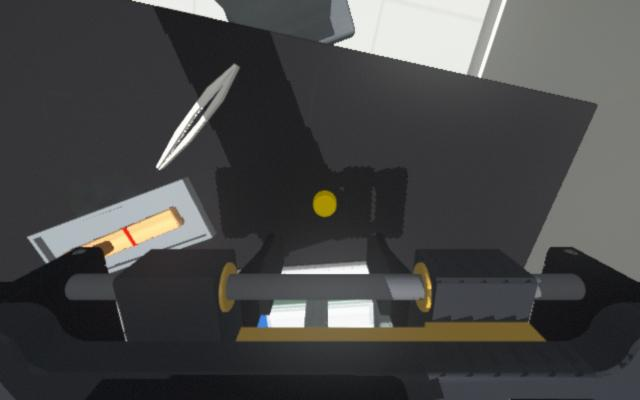

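Emit:
play_rows --pt "0.4 -0.4 0.03 3.0 0" --pt "0.4 0 0 3.0 0" --pt "0.4 0 0 2.8 0" --pt "0.4 0 0 2.0 0" --pt "0.4 0 0 0 0" --pt "0.9 0 0 0 0" --pt "0.9 0 0 0 0" --pt "0.9 0 0 0 0" --pt "0.9 0 0 0 0" --pt "0.9 0 0 -2.0 0" --pt "0.9 0 0 -4 0" --pt "0.9 0 0 -4 0" --pt "0.9 0 0 0 0"

```text
time: 16.38
position: [0.4473, -0.0141, 0.1184]
tool_rot: [0.507, 3.094, -0.002]
ft_force: [0.5, -0.4, -0.6]
grip_width: 0.25
```

```bash
python3 - <<'E'
from h import *
im,K,P,st=look("w12.png",zs=.11); print(rel(st,press(0,-.09,.12)))
E
```

```text
[ 0.4473 -0.0141  0.1184] 16.38 0.2500925507385379
[324.6 247.4] [ 307  227   36   42 1249] [ 0.4475 -0.0141  0.11  ]
[166.7 318.6] [157 304  19  26 333] [ 0.464 -0.134  0.11 ]
(array([-12.73, -19.32,  -0.08]), np.float64(2.817))
```

View pics/w12.png

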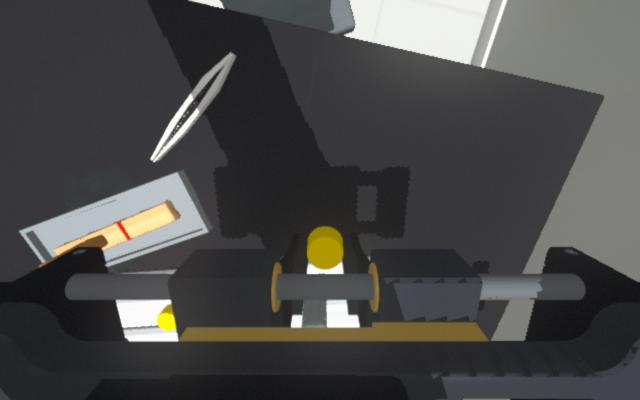

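Emit:
play_rows --pt "0.9 0 0 0 0.187" --pt "0.9 0 0 0 0.187" --pt "0.9 0 0 0 0.187" --pt "0.9 0 0 0 0.187" --pt "0.9 0 0 0 0.187" --pt "0.9 0 0 0 0.187" --pt "0.9 0 0 0 0.187" --pt "0.9 0 0 0 0.187" --pt "0.9 -3.37 1.87 0 0" --pt "0.9 -3.37 1.87 0 0" --pt "0.9 -3.37 1.87 0 0" --pt "0.9 -3.37 1.87 0 0" --pt "0.9 -3.37 1.87 0 0" --pt "0.9 -3.37 1.87 0 0" --pt "0.9 0 0 2.5 0" --pt "0.9 0 0 2 0" --pt "0.9 0 0 0 0" --pt "0.9 0 0 0 0"

```text
time: 18.68
position: [0.5037, -0.2369, 0.0705]
tool_rot: [-2.48, -1.929, -0.0]
ft_force: [-0.2, -0.4, -0.2]
grip_width: 0.25
```

```bash
python3 - <<'E'
from h import *
im,K,P,st=look("w13.png",zs=.024); print(rel(st,press(0,-.09,.0275)))
E
```

```text
[ 0.5037 -0.2369  0.0705] 18.68 0.24954182658594443
[330.2 151.7] [315 136  31  33 793] [ 0.522  -0.1841  0.024 ]
[328.8 187.1] [314 171  31  33 779] [ 0.5149 -0.2086  0.024 ]
[324.6 247.8] [ 307  227   36   42 1236] [ 0.4999 -0.2549  0.024 ]
(array([-0.03,  0.26,  4.3 ]), np.float64(1.322))
```

View pics/w13.png

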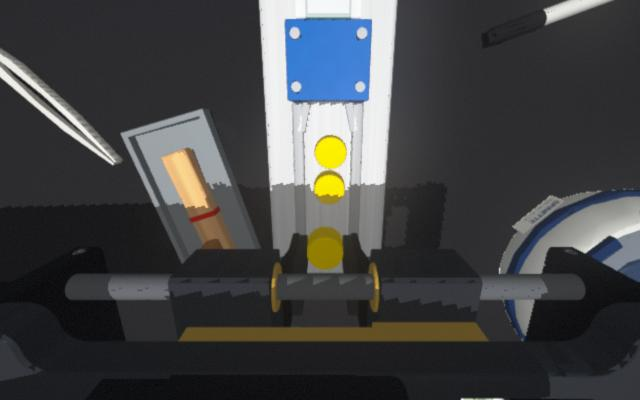

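Emit:
play_rows --pt "0.9 0 0.26 1.5 0" --pt "0.9 0 0 1.5 0" --pt "0.9 0 0 0.9 0" --pt "0.9 0 0 0.4 0" --pt "0.9 0 0 0 0" --pt "0.4 0 0 0 0" --pt "0.4 0 0 0 0" --pt "0.4 0 0 -1.5 0" --pt "0.4 0 0 -4 0" --pt "0.4 0 0 -5.5 0" --pt "0.4 -3 -4.3 0 -0.157" --pt "0.4 -3 -4.3 0 -0.157" --pt "0.5 0 0 0 0" --pt "0.5 0 0 0 0"

```text
time: 20.48
position: [0.4121, -0.2825, 0.1383]
tool_rot: [2.149, 2.289, 0.001]
ft_force: [0.6, -0.3, -0.3]
grip_width: 0.511
```

```bash
python3 - <<'E'
from h import *
im,K,P,st=look("w14.png",zs=.024); print(rel(st,(.4163,-.2415,.035)))
E
```

```text
[ 0.4121 -0.2825  0.1383] 20.48 0.5113356918964435
[454.8 101. ] [442  89  26  25 510] [ 0.523  -0.1839  0.024 ]
[441.5 129.6] [430 118  25  24 476] [ 0.5157 -0.2092  0.024 ]
[427.2 159.3] [415 148  25  23 446] [ 0.5073 -0.237   0.024 ]
[416.5 288.5] [416 286   2   6  11] [ 0.5193 -0.3775  0.024 ]
[416.5 297.9] [416 295   2   7  12] [ 0.5212 -0.3894  0.024 ]
(array([ 4.07,  0.66, 10.33]), np.float64(1.634))
```

View pics/w14.png

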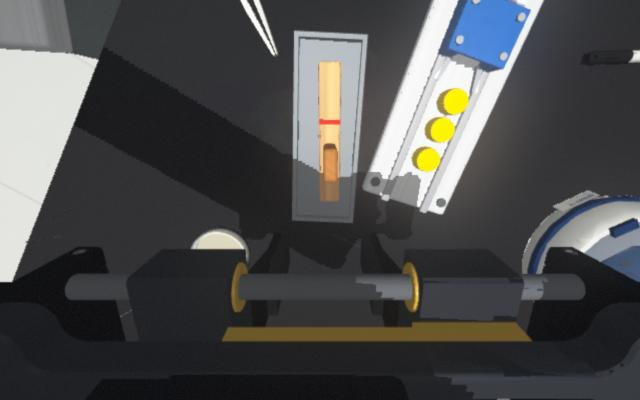

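```bash
python3 - <<'E'
from h import *
im=cv2.imread("pics/w14.png");st=ctrl.get_state();K,P=cam("wrist",st)
h=cv2.cvtColor(im,cv2.COLOR_BGR2HSV)
m=cv2.inRange(h,(5,70,60),(24,220,255)); m[:, :290]=0;m[:,380:]=0;m[220:]=0
for r in list(range(60,206,8)):
    c=np.where(m[r])[0]
    if len(c): print(r,c.min(),c.max(),onz(K,P,(c.min()-.5,r),.016)[:2].round(4),onz(K,P,(c.max()+.5,r),.016)[:2].round(4))
r=np.where(m.any(1))[0];print(r.min(),r.max())
print(onz(K,P,(329.5,r.min()),.016),onz(K,P,(329,r.max()+1),.016))
cv2.imwrite("pics/w14z.png",cv2.resize(im[20:230,270:390],None,fx=3,fy=3,interpolation=cv2.INTER_CUBIC))
E
```

```text
68 319 340 [ 0.4006 -0.1631] [ 0.42   -0.1618]
76 319 340 [ 0.401  -0.1696] [ 0.4206 -0.1683]
84 319 340 [ 0.4013 -0.1762] [ 0.4211 -0.175 ]
92 319 339 [ 0.4017 -0.183 ] [ 0.4207 -0.1817]
100 319 340 [ 0.4021 -0.1898] [ 0.4222 -0.1885]
108 319 339 [ 0.4025 -0.1967] [ 0.4218 -0.1955]
116 319 339 [ 0.4029 -0.2038] [ 0.4224 -0.2025]
124 319 339 [ 0.4033 -0.2109] [ 0.423  -0.2097]
132 319 339 [ 0.4037 -0.2182] [ 0.4235 -0.217 ]
140 319 339 [ 0.4042 -0.2256] [ 0.4241 -0.2244]
148 319 339 [ 0.4046 -0.2332] [ 0.4247 -0.2319]
156 320 339 [ 0.406  -0.2407] [ 0.4253 -0.2395]
164 320 339 [ 0.4065 -0.2485] [ 0.4259 -0.2473]
172 319 338 [ 0.4059 -0.2565] [ 0.4256 -0.2552]
180 319 338 [ 0.4064 -0.2645] [ 0.4262 -0.2633]
188 320 338 [ 0.4079 -0.2726] [ 0.4268 -0.2714]
196 320 338 [ 0.4084 -0.2809] [ 0.4275 -0.2797]
62 201
[ 0.40997656 -0.15761607  0.016     ] [ 0.41836481 -0.28666079  0.016     ]
```

View pics/w14z.png

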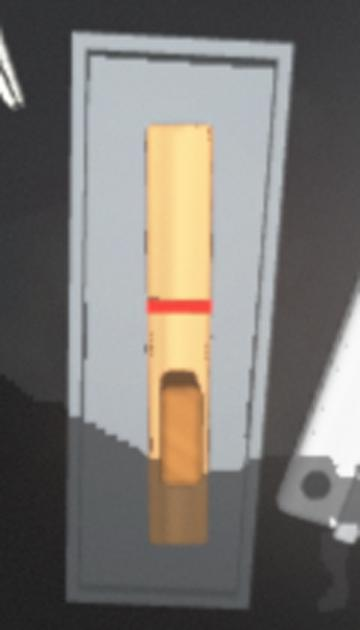

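Emit:
play_rows --pt "0.5 2.0 0.33 1.7 0" --pt "0.5 2.07 0.33 1.7 0" --pt "0.5 0 0 0 0" --pt "0.5 0 0 0 0" --force 30

```text
time: 21.02
position: [0.4162, -0.2419, 0.104]
tool_rot: [2.147, 2.291, 0.0]
ft_force: [-0.0, -0.2, 0.6]
grip_width: 0.499
```

```bash
python3 - <<'E'
from h import *
im,K,P,st=look("w15.png",zs=.024); print(rel(st,(.4156,-.242,.034)))
E
```

```text
[ 0.4162 -0.2419  0.104 ] 21.02 0.4992274773843713
[458.2 152.1] [443 139  30  27 617] [ 0.5228 -0.1842  0.024 ]
[442.  180.5] [426 167  32  28 655] [ 0.514  -0.2086  0.024 ]
[426.6 210.6] [412 197  30  28 621] [ 0.5056 -0.236   0.024 ]
(array([ 0.  , -0.07,  7.  ]), np.float64(1.636))
```

View pics/w15.png

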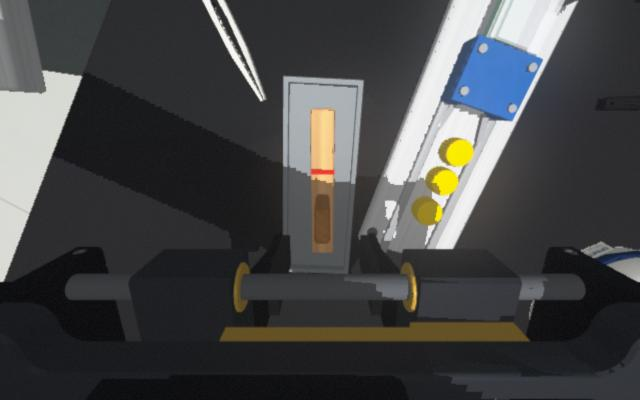

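Emit:
play_rows --pt "0.5 0 -0.07 2.5 0" --pt "0.5 0 0 2.5 0" --pt "0.5 0 0 2.0 0" --pt "0.5 0 0 0 0" --pt "1 0 0 0 0" --pt "1 0 0 0 0" --pt "1 0 0 0 0" --pt "1 0 0 0 0" --pt "1 0 0 0 0" --force 30

```text
time: 22.2
position: [0.4147, -0.2417, 0.0337]
tool_rot: [2.149, 2.291, -0.0]
ft_force: [-0.6, -0.2, 2.8]
grip_width: 0.139
```

```bash
python3 - <<'E'
from h import *
im,K,P,st=look("w16.png",zs=.024); print(st["tool_rot"],st["grip_width"],st["ft_force"])
E
```

```text
[ 0.4147 -0.2417  0.0337] 22.2 0.13873877359037978
[515.4 168.4] [ 489  149   49   40 1321] [ 0.5231 -0.1842  0.024 ]
[489.2 206.7] [ 465  187   49   41 1452] [ 0.5133 -0.2083  0.024 ]
[466.4 246.8] [ 444  227   45   40 1322] [ 0.5052 -0.2356  0.024 ]
[ 2.14885722e+00  2.29104947e+00 -3.63479421e-04] 0.13873877359037978 [-0.56807423 -0.17324629  2.7962024 ]
```

View pics/w16.png

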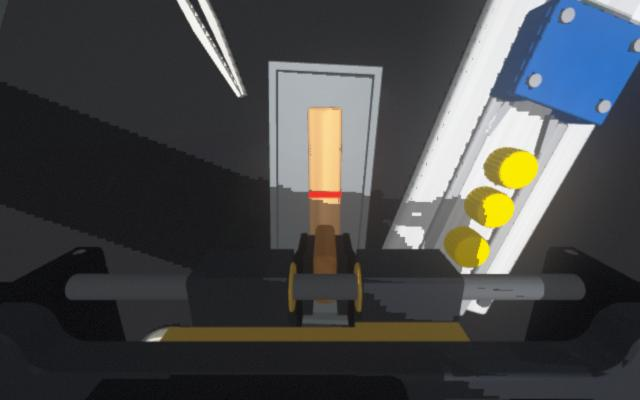

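Emit:
play_rows --pt "1 0 0 -1.5 0" --pt "1 0 0 -3 0" --pt "1 0 0 -2.5 0" --pt "1 0 0 0 0.157" --pt "1 0 0 0 0.158" --pt "1 -2.7 2.9 0 0" --pt "1 -2.7 2.9 0 0" --pt "1 -2.7 2.9 0 0" --pt "1 0 0 0 0" --pt "1 0 0 0 0" --force 30

```text
time: 23.5
position: [0.4785, -0.3406, 0.1035]
tool_rot: [-2.481, -1.926, -0.0]
ft_force: [-0.1, 0.5, -0.7]
grip_width: 0.136
```

```bash
python3 - <<'E'
from h import *
im,K,P,st=look("w17.png",zs=.024); print(rel(st,press(0,-.197,.0430)),st["ft_force"])
E
```

```text
[ 0.4785 -0.3406  0.1035] 23.5 0.1360850724116016
[327.4  26.5] [ 312    0   31   54 1236] [ 0.5163 -0.2044  0.024 ]
[325.8  77.1] [312  62  29  32 717] [ 0.5069 -0.2368  0.024 ]
(array([-0.06,  0.14,  6.05]), np.float64(1.32)) [-0.11228304  0.54589952 -0.7442376 ]
```

View pics/w17.png

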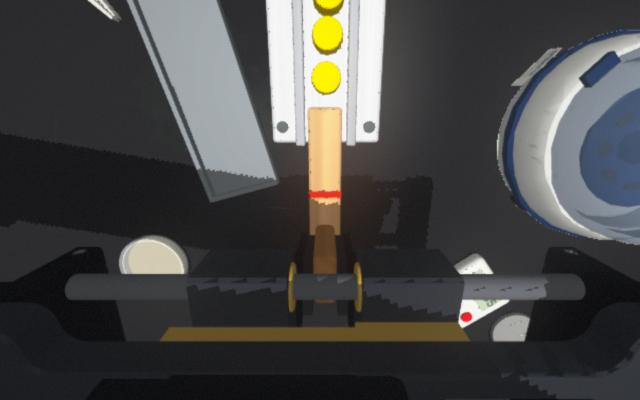

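Emit:
play_rows --pt "1 -0.05 0.14 2.0 0" --pt "1 0 0 2.0 0" --pt "1 0 0 1.5 0" --pt "1 0 0 0.4 0" --pt "1 0 0 0 0" --force 35

```text
time: 24.18
position: [0.4799, -0.3423, 0.044]
tool_rot: [-2.481, -1.926, 0.0]
ft_force: [-0.5, 0.0, -0.4]
grip_width: 0.133
```

```bash
python3 - <<'E'
from h import *
im,K,P,st=look("w18.png",zs=.024); print(rel(st,press(0,-.197,.0425)),rel(st,press(0,-.030,.0425)),st["ft_force"])
E
```

```text
[ 0.4799 -0.3423  0.044 ] 24.18 0.13337892776489685
[324.6  10.4] [304   0  42  26 867] [ 0.514  -0.2131  0.024 ]
[322.9  61.6] [ 303   39   40   46 1423] [ 0.5069 -0.2367  0.024 ]
(array([ 0.07, -0.04,  0.15]), np.float64(1.32)) (array([16.77, -0.06,  0.15]), np.float64(1.32)) [-0.46489878  0.03237491 -0.37578758]
```

View pics/w18.png

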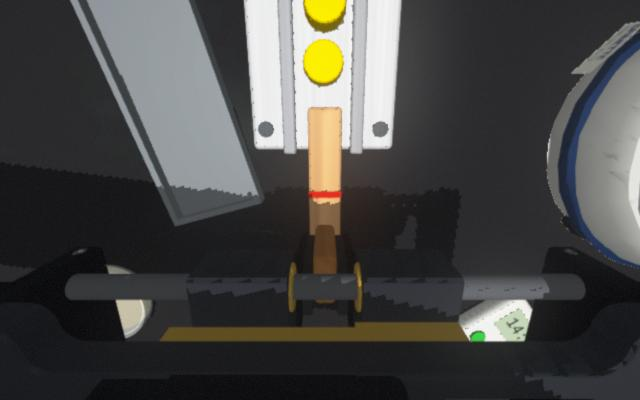

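Emit:
play_rows --pt "1 0.5 0 0.08 0" --pt "1 0.8 0 0 0" --pt "1 0.8 0 0 0" --pt "1 0.8 0 0 0" --pt "1 0.8 0 0 0" --pt "1 0.8 0 0 0" --pt "1 0.8 0 0 0" --pt "1 0.8 0 0 0" --pt "1 0.8 0 0 0" --pt "1 0.8 0 0 0" --pt "1 0 0 0 0" --force 35

```text
time: 25.6
position: [0.4994, -0.2667, 0.0435]
tool_rot: [-2.48, -1.927, -0.0]
ft_force: [0.3, 0.9, -0.2]
grip_width: 0.133
```

```bash
python3 - <<'E'
from h import *
im,K,P,st=look("w19.png",zs=.024); print(rel(st,press(0,-.030,.0425)),st["ft_force"])
E
```

```text
[ 0.4994 -0.2667  0.0435] 25.6 0.13337493393836095
[323.1  69.3] [ 301   37   43   68 2154] [ 0.5254 -0.165   0.024 ]
(array([ 8.96, -0.06,  0.1 ]), np.float64(1.321)) [ 0.27780154  0.89969525 -0.1596411 ]
```

View pics/w19.png

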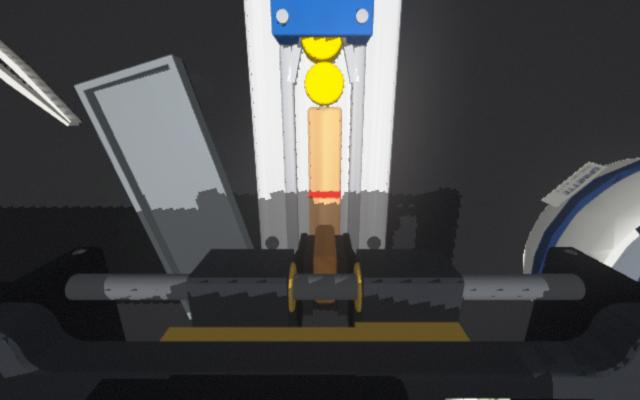

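Emit:
play_rows --pt "1 0.8 0 0.03 0" --pt "1 0.8 0 0 0" --pt "1 0.8 0 0 0" --pt "1 0.8 0 0 0" --pt "1 0.8 0 0 0" --pt "1 0.8 0 0 0" --pt "1 0.8 0 0 0" --pt "1 0.8 0 0 0" --pt "1 0.8 0 0 0" --pt "1 0.8 0 0 0" --pt "1 0.8 0 0 0" --pt "1 0.2 0 0 0" --pt "1 0 0 0 0" --pt "1 0 0 0 0" --force 35

```text
time: 27.4
position: [0.5216, -0.1809, 0.0433]
tool_rot: [2.482, 1.925, 0.0]
ft_force: [0.2, -0.0, -0.3]
grip_width: 0.134
```

```bash
python3 - <<'E'
from h import *
im,K,P,st=look("w20.png",zs=.024); print(rel(st,press(0,-.030,.0425)),st["ft_force"])
im,K,P,st=look("s20.png","scene",zs=.024); cv2.imwrite("pics/s20z.png",cv2.resize(im[130:270,200:410],None,fx=3.8,fy=3.8,interpolation=cv2.INTER_CUBIC))
E
```

```text
[ 0.5216 -0.1809  0.0433] 27.4 0.13404028462381967
(array([ 0.1 , -0.09,  0.08]), np.float64(1.319)) [ 0.15977376 -0.04104534 -0.31170113]
[ 0.5215 -0.1809  0.0433] 27.45 0.13704470389129825
[618.6 131.1] [609 127  19  10  98] [-0.3449 -1.1748  0.024 ]
[406.  136.3] [403 133   8   8  50] [ 0.3835 -0.7094  0.024 ]
```

View pics/w20.png

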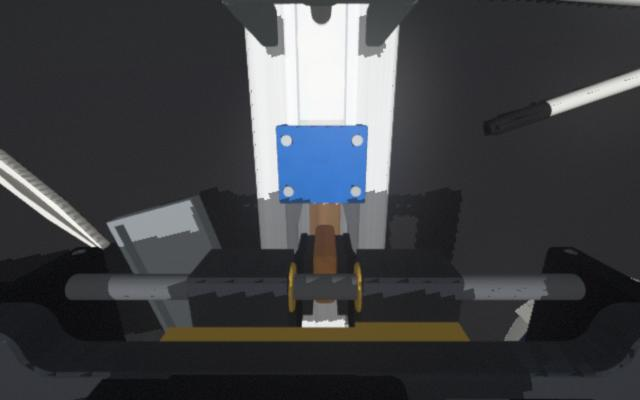

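View pics/s20z.png

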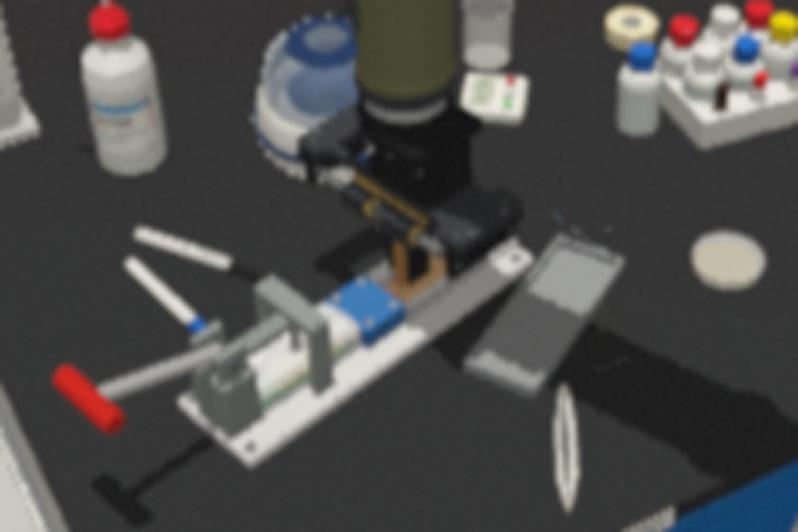

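```bash
python3 - <<'E'
from h import *
im=cv2.imread("pics/w20.png"); z=im[0:215,240:410]
z=cv2.resize(z,None,fx=2.3,fy=2.3,interpolation=cv2.INTER_CUBIC); h=cv2.cvtColor(z,cv2.COLOR_BGR2HSV).astype(float); h[...,1]=np.clip(h[...,1]*6,0,255)
z2=cv2.cvtColor(h.astype(np.uint8),cv2.COLOR_HSV2BGR)
cv2.imwrite("pics/w20z.png",np.hstack([z,z2]))
E
```

```text
(no output)
```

View pics/w20z.png

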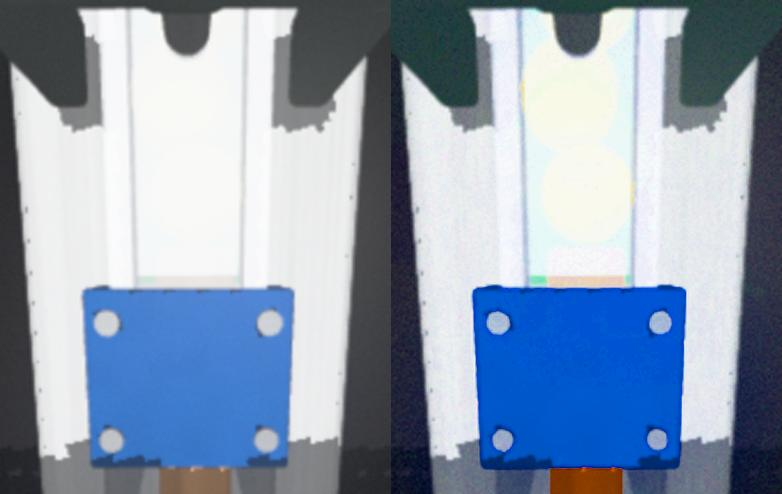

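Boosting saturation shows the caps through the guard, ahead of the stick tip. None shows in the tunnel. Now I'll withdraw.

Emit:
play_rows --pt "1 -0.8 0 0 0" --pt "1 -1.5 0 0 0" --pt "1 -1.6 0 0 0" --pt "1 -1.6 0 0 0" --pt "1 -1.6 0 0 0" --pt "1 -1.6 0 0 0" --pt "1 -1.6 0 0 0" --pt "1 -1.6 0 0 0" --pt "1 -1.6 0 0 0" --pt "1 -1.6 0 0 0" --pt "1 -1.6 0 0 0" --pt "1 0 0 -3 0" --pt "1 0 0 -3 0" --pt "1 0 0 0 0" --pt "1 0 0 0 0" --force 35

```text
time: 29.38
position: [0.4794, -0.3425, 0.1025]
tool_rot: [-2.481, -1.925, 0.001]
ft_force: [-0.0, 0.3, -0.7]
grip_width: 0.138
```

```bash
python3 - <<'E'
from h import *
im,K,P,st=look("w21.png",zs=.024); print(rel(st,(.4147,-.2417,.1)),st["ft_force"])
z=cv2.resize(im[0:230,240:410],None,fx=2.3,fy=2.3,interpolation=cv2.INTER_CUBIC); h=cv2.cvtColor(z,cv2.COLOR_BGR2HSV).astype(float); h[...,1]=np.clip(h[...,1]*6,0,255)
z2=cv2.cvtColor(h.astype(np.uint8),cv2.COLOR_HSV2BGR)
cv2.imwrite("pics/w21z.png",np.hstack([z,z2]))
E
```

```text
[ 0.4794 -0.3425  0.1025] 29.38 0.137877368320048
(array([ 8.15, -8.77,  0.26]), np.float64(1.32)) [-0.04958115  0.32940157 -0.66306343]
```

View pics/w21.png

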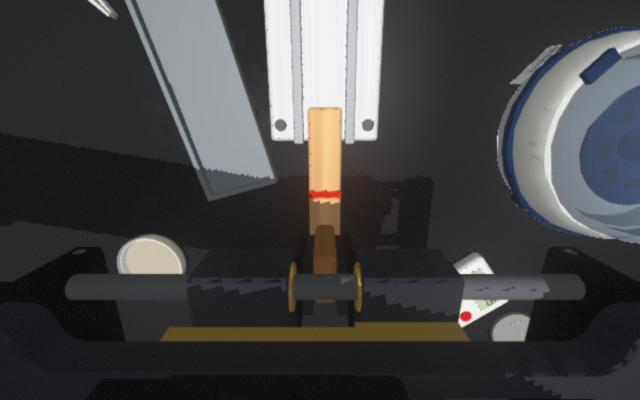

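View pics/w21z.png

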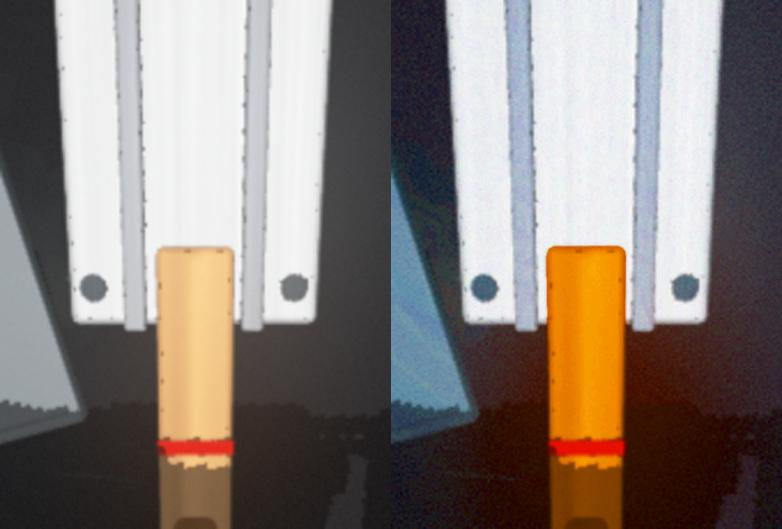

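Emit:
play_rows --pt "1 2.72 -2.92 0 0" --pt "1 2.72 -2.92 0 0" --pt "1 2.72 -2.92 0 0" --pt "1 0 0 0 -0.157" --pt "1 0 0 0 -0.159" --pt "1 0 0 0 0" --pt "1 0 0 0 0" --force 35

```text
time: 30.3
position: [0.415, -0.2415, 0.1026]
tool_rot: [-2.15, -2.289, 0.0]
ft_force: [0.0, -1.0, -0.3]
grip_width: 0.137
```

```bash
python3 - <<'E'
from h import *
im,K,P,st=look("w22.png",zs=.024); print(rel(st,(.4147,-.2417,.0345)),st["ft_force"])
z=cv2.resize(im[0:180,420:600],None,fx=2.2,fy=2.2,interpolation=cv2.INTER_CUBIC); h=cv2.cvtColor(z,cv2.COLOR_BGR2HSV).astype(float); h[...,1]=np.clip(h[...,1]*6,0,255)
z2=cv2.cvtColor(h.astype(np.uint8),cv2.COLOR_HSV2BGR)
cv2.imwrite("pics/w22z.png",np.hstack([z,z2]))
E
```

```text
[ 0.415  -0.2415  0.1026] 30.3 0.13724601941447673
(array([-0.03, -0.02,  6.81]), np.float64(1.633)) [ 0.0016708  -1.04386796 -0.32529597]
```

View pics/w22.png

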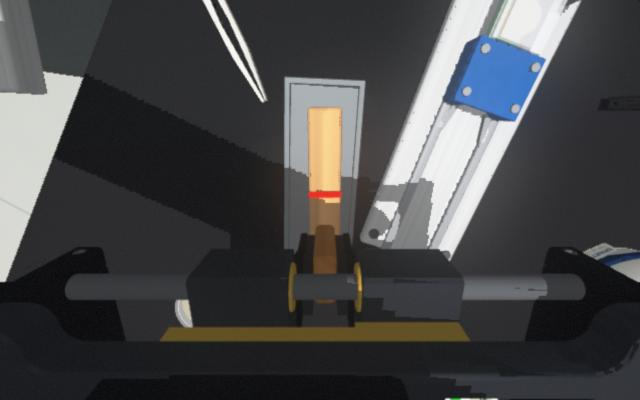

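View pics/w22z.png

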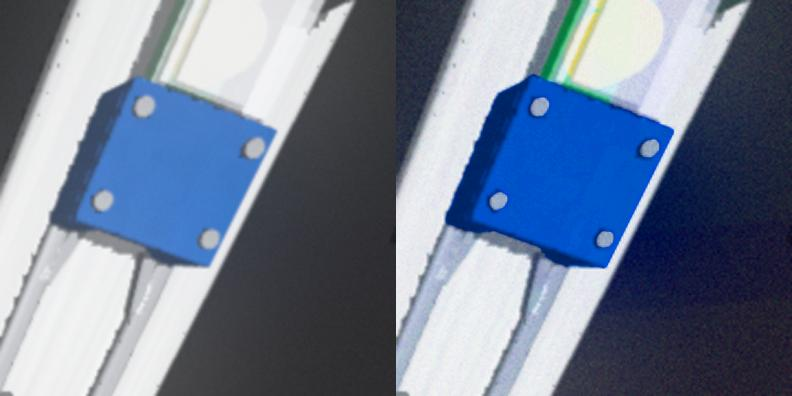

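Emit:
play_rows --pt "1 -0.03 0 2.5 0" --pt "1 0 0 2.3 0" --pt "1 0 0 1.2 0" --pt "1 0 0 0.5 0" --pt "1 0 0 0.3 0" --pt "1 0 0 0 0" --force 35

```text
time: 31.1
position: [0.4157, -0.2421, 0.0356]
tool_rot: [2.148, 2.292, -0.0]
ft_force: [-0.0, -0.7, -0.7]
grip_width: 0.134
```

```bash
python3 - <<'E'
from h import *
im,K,P,st=look("w23.png",zs=.024); print(rel(st,(.4147,-.2417,.0335)),st["ft_force"])
E
```

```text
[ 0.4157 -0.2421  0.0356] 31.1 0.13429205462106875
(array([ 0.05, -0.1 ,  0.21]), np.float64(1.636)) [-0.03927509 -0.73639224 -0.66821164]
```

View pics/w23.png

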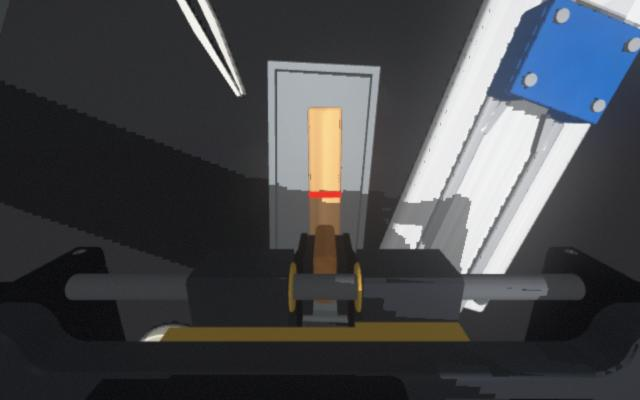

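Emit:
play_rows --pt "1 0 -0.05 0.17 0" --pt "1 0 0 0 0" --pt "0.8 0 0 0 0" --pt "0.6 0 0 0 0" --pt "0.5 0 0 0 0" --pt "0.5 0 0 -2 0" --pt "0.5 0 0 -4 0" --pt "0.5 0 0 -5 0" --pt "0.5 0 0 -2 0" --pt "0.5 0 0 0 0" --pt "0.5 0 0 0 0"

```text
time: 32.52
position: [0.4142, -0.2416, 0.1623]
tool_rot: [-2.147, -2.291, 0.001]
ft_force: [0.2, 0.7, -0.7]
grip_width: 0.502
```

```bash
python3 - <<'E'
from h import *
im,K,P,st=look("w24.png",zs=.024)
print(rel(st,press(0,.278,.165)), st["joint_positions"].round(2))
E
```

```text
[ 0.4142 -0.2416  0.1623] 32.52 0.5016125582790555
(array([34.77, 20.6 , -0.26]), np.float64(1.636)) [ 1.02  0.03 -0.56  1.93  0.02  1.19  0.53]
```

View pics/w24.png

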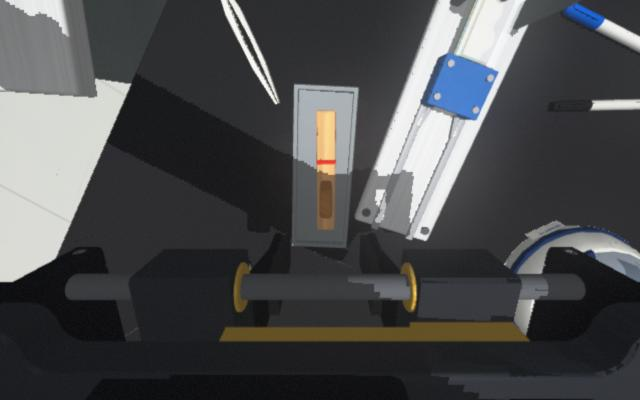

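Emit:
play_rows --pt "1 3.48 2.06 0 0" --pt "1 3.48 2.06 0 0" --pt "1 3.48 2.06 0 0" --pt "1 3.48 2.06 0 0" --pt "1 3.48 2.06 0 0" --pt "1 3.48 2.06 0 0" --pt "1 3.48 2.06 0 0" --pt "1 3.48 2.06 0 0" --pt "1 3.48 2.06 0 0" --pt "1 3.48 2.06 0 0" --pt "1 0 0 0 0.157" --pt "1 0 0 0 0.157" --pt "1 0 0 0 0" --pt "1 0 0 0 0" --force 20

```text
time: 34.33
position: [0.5974, 0.1186, 0.1626]
tool_rot: [-2.477, -1.931, 0.002]
ft_force: [-0.7, -0.2, 0.1]
grip_width: 0.005
```

```bash
python3 - <<'E'
from h import *
im,K,P,st=grab("wrist","w25.png"); print(st["position"],rel(st,press(0,.283,.1395)),st["joint_positions"].round(2),st["ft_force"],st["grip_width"])
rs=[]
for n,f in(("top","top0.png"),("scene","scene0.png")):
    i=cv2.imread("pics/"+f);k,p=cam(n)
    for c,s in sorted(blobs(i,(0,180,90),(6,255,255),40)[0],key=lambda q:q[0][0])[:1]: print(n,c,s,onz(k,p,c,.125)); rs.append(ray(k,p,c))
print(tri(rs), press(0,.2817,.122))
for c,s in blobs(im,(0,150,60),(6,255,255),60)[0]: print(c,s,onz(K,P,c,.128))
E
```

```text
[0.59739787 0.11856884 0.16263351] (array([ 0.52, -0.03,  2.31]), np.float64(1.324)) [ 0.38  0.37 -0.76  1.62  0.27  1.26 -0.68] [-0.73794012 -0.21306331  0.09245488] 0.00526090439253207
top [194.8 139.4] [189 127  13  26 177] [0.59577909 0.12005484 0.125     ]
scene [222.7 234.6] [214 227  18  16 130] [0.59645569 0.12504269 0.125     ]
(array([0.59791229, 0.12220458, 0.12093965]), [np.float64(0.0014319287908117408), np.float64(0.0014319287908115667)]) [0.59803624 0.1223673  0.122     ]
[323.1 224.4] [ 278  213   91   25 2053] [0.59854228 0.12431294 0.128     ]
```

View pics/w25.png

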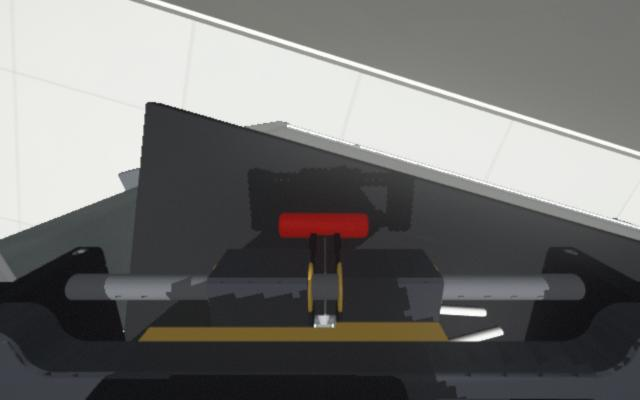

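Emit:
play_rows --pt "1 0.55 -0.03 0 0" --pt "1 0 0 1.4 0" --pt "1 0 0 1.4 0" --pt "1 0 0 1.4 0" --pt "1 0 0 1.4 0" --pt "1 0 0 1.4 0" --pt "1 0 0 1.2 0" --pt "1 0 0 0.5 0" --pt "1 0 0 0.2 0" --pt "1 0 0 0 0" --pt "1 0 0 0 0"

```text
time: 35.75
position: [0.5988, 0.1231, 0.0744]
tool_rot: [2.48, 1.927, -0.002]
ft_force: [-0.8, 1.4, 6.4]
grip_width: 0.003
```

```bash
python3 - <<'E'
from h import *
im,K,P,st=grab("wrist","w26.png"); print(st["position"],rel(st,press(0,.283,.07)),st["ft_force"])
im,K,P,st=grab("scene","s26.png"); cv2.imwrite("pics/s26z.png",cv2.resize(im[130:270,200:410],None,fx=3.8,fy=3.8,interpolation=cv2.INTER_CUBIC))
E
```

```text
[0.5987705  0.12312129 0.07440245] (array([ 0.04, -0.05,  0.44]), np.float64(1.321)) [-0.80677067  1.44341239  6.36727556]
```

View pics/w26.png

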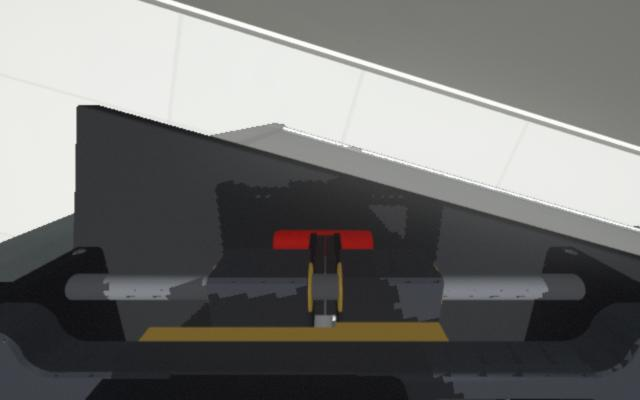

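View pics/s26z.png

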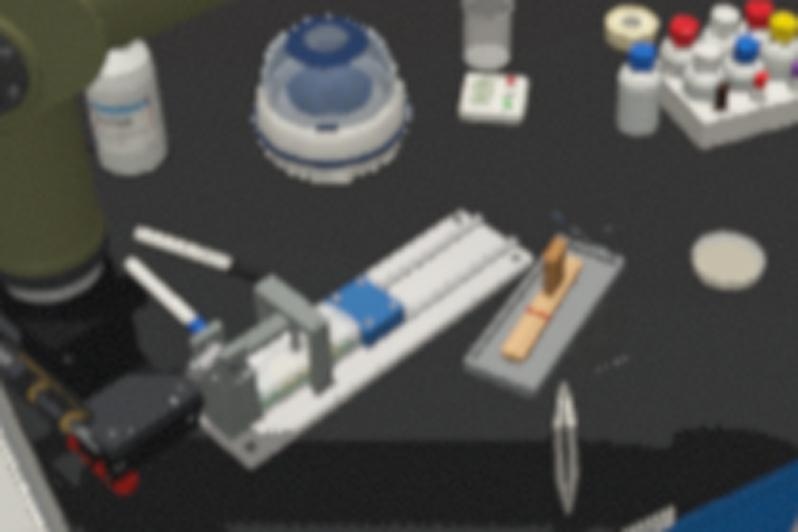

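Emit:
play_rows --pt "1 0 0 0.4 0" --pt "1 0 0 0.2 0" --pt "1 0 0 0 0"

```text
time: 36.22
position: [0.5986, 0.122, 0.0689]
tool_rot: [2.48, 1.926, -0.005]
ft_force: [-2.5, -1.0, 9.7]
grip_width: 0.005
```

Emit:
play_rows --pt "1 0 0 -1.5 0" --pt "1 0 0 -1.5 0" --pt "1 0 0 -1.5 0" --pt "1 0 0 -1.5 0" --pt "1 0 0 -2 0" --pt "1 0 0 -1.6 0" --pt "1 0 0 0 0" --pt "1 0 0 0 0" --pt "1 0 0 0 0" --pt "1 0 0 0 0"

```text
time: 37.48
position: [0.5986, 0.124, 0.1638]
tool_rot: [-2.479, -1.928, 0.002]
ft_force: [1.5, -0.1, 1.3]
grip_width: 0.009
```

```bash
python3 - <<'E'
from h import *
im,K,P,st=grab("wrist","w27.png"); print(st["position"],rel(st,press(0,.283,.069)),st["ft_force"])
for c,s in blobs(im,(0,150,60),(6,255,255),60)[0]: print(c,s,onz(K,P,c,.128))
E
```

```text
[0.59856741 0.12404456 0.16383262] (array([-0.04,  0.  ,  9.48]), np.float64(1.322)) [ 1.48678278 -0.14149207  1.26200677]
[323.  230.1] [ 279  219   89   25 1782] [0.59844444 0.12507016 0.128     ]
```

View pics/w27.png

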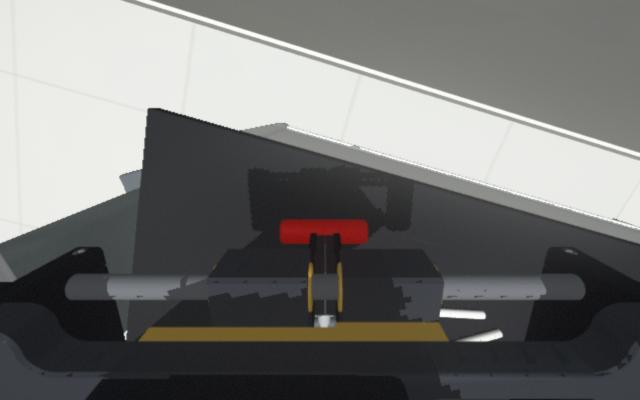

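Emit:
play_rows --pt "1 0 0 1.5 0" --pt "1 0 0 1.5 0" --pt "1 0 0 1.5 0" --pt "1 0 0 1.5 0" --pt "1 0 0 1.5 0" --pt "1 0 0 1.2 0" --pt "1 0 0 0.7 0" --pt "1 0 0 0.3 0" --pt "1 0 0 0.1 0" --pt "1 0 0 0 0" --pt "1 0 0 0 0"

```text
time: 38.9
position: [0.5986, 0.1223, 0.0683]
tool_rot: [2.479, 1.926, -0.005]
ft_force: [-6.2, -2.4, 18.5]
grip_width: 0.005
```

At the stop (18 N). Now up, then the third stroke.

Emit:
play_rows --pt "1 0 0 -1.5 0" --pt "1 0 0 -1.5 0" --pt "1 0 0 -1.5 0" --pt "1 0 0 -1.5 0" --pt "1 0 0 -2 0" --pt "1 0 0 -1.6 0" --pt "1 0 0 0 0" --pt "1 0 0 0 0" --pt "1 0 0 0 0" --pt "1 0 0 0 0"

```text
time: 40.15
position: [0.5985, 0.124, 0.1619]
tool_rot: [-2.48, -1.928, 0.002]
ft_force: [0.6, 0.4, -0.3]
grip_width: 0.007
```

```bash
python3 - <<'E'
from h import *
im,K,P,st=grab("wrist","w28.png"); print(st["position"],rel(st,press(0,.283,.069)),st["ft_force"])
for c,s in blobs(im,(0,150,60),(6,255,255),60)[0]: print(c,s,onz(K,P,c,.128))
E
```

```text
[0.59853631 0.12402539 0.16185332] (array([-0.04,  0.  ,  9.29]), np.float64(1.322)) [ 0.58925512  0.40928722 -0.33700459]
[322.9 231. ] [ 279  220   90   25 1799] [0.59839275 0.12520257 0.128     ]
```

Emit:
play_rows --pt "1 0 0 1.5 0" --pt "1 0 0 1.5 0" --pt "1 0 0 1.5 0" --pt "1 0 0 1.5 0" --pt "1 0 0 1.5 0" --pt "1 0 0 1.2 0" --pt "1 0 0 0.6 0" --pt "1 0 0 0.2 0" --pt "1 0 0 0.1 0" --pt "1 0 0 0 0" --pt "1 0 0 0 0"

```text
time: 41.58
position: [0.5986, 0.1222, 0.0683]
tool_rot: [2.479, 1.926, -0.005]
ft_force: [-6.8, -2.3, 18.9]
grip_width: 0.005
```

Emit:
play_rows --pt "1 0 0 -1.5 0" --pt "1 0 0 -1.5 0" --pt "1 0 0 -1.5 0" --pt "1 0 0 -1.5 0" --pt "1 0 0 -2 0" --pt "1 0 0 -2 0" --pt "1 0 0 -4 0" --pt "1 0 0 -4 0" --pt "1 0 0 0 0" --pt "1 0 0 0 0" --pt "1 0 0 0 0" --pt "1 0 0 0 0"

```text
time: 43.08
position: [0.5984, 0.1239, 0.2454]
tool_rot: [-2.479, -1.928, 0.003]
ft_force: [-0.5, -0.4, 0.1]
grip_width: 0.002
```

```bash
python3 - <<'E'
from h import *
im,K,P,st=grab("wrist","w29.png"); print(st["position"],st["time"],st["ft_force"])
for c,s in blobs(im,(0,150,60),(6,255,255),60)[0]: print(c,s,onz(K,P,c,.128))
im,K,P,st=grab("scene","s29.png"); cv2.imwrite("pics/s29z.png",cv2.resize(im[130:270,200:410],None,fx=3.8,fy=3.8,interpolation=cv2.INTER_CUBIC))
im,K,P,st=grab("top","t29.png"); cv2.imwrite("pics/t29z.png",cv2.resize(im[120:270,180:420],None,fx=3.3,fy=3.3,interpolation=cv2.INTER_CUBIC))
E
```

```text
[0.59839966 0.12388106 0.24544521] 43.075 [-0.49609312 -0.35498826  0.12638817]
[323.9 199. ] [ 292  191   65   17 1074] [0.59822789 0.12371623 0.128     ]
```

View pics/s29z.png

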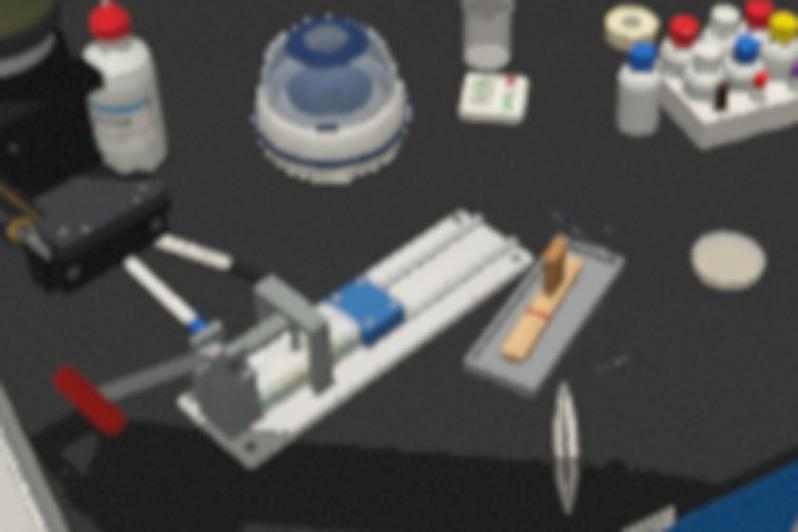

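View pics/t29z.png

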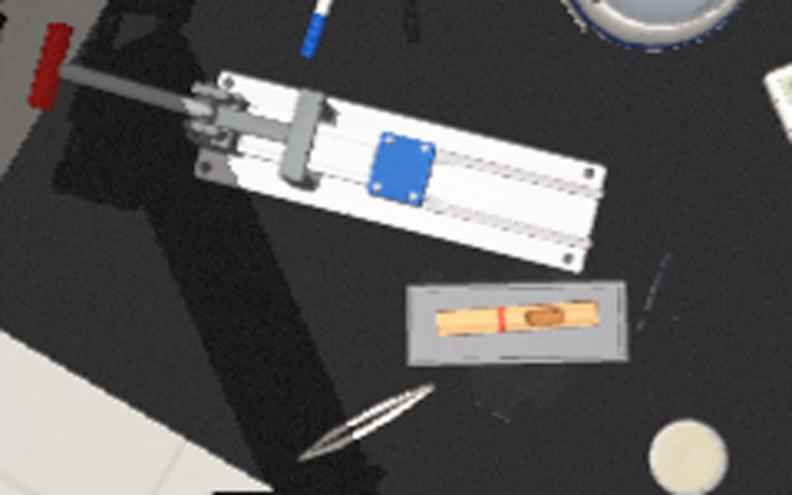

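```bash
python3 - <<'E'
from h import *
im=cv2.imread("pics/t29.png"); print([c for c,s in blobs(im,*YEL,4)[0]])
cv2.imwrite("pics/dummy.png",im)
z=cv2.resize(im[140:210,230:370],None,fx=5.5,fy=5.5,interpolation=cv2.INTER_CUBIC);h=cv2.cvtColor(z,cv2.COLOR_BGR2HSV).astype(float); h[...,1]=np.clip(h[...,1]*6,0,255)
cv2.imwrite("pics/t29b.png",cv2.cvtColor(h.astype(np.uint8),cv2.COLOR_HSV2BGR))
E
```

```text
[array([498.2, 237.9]), array([633.7, 311.1])]
```

View pics/t29.png

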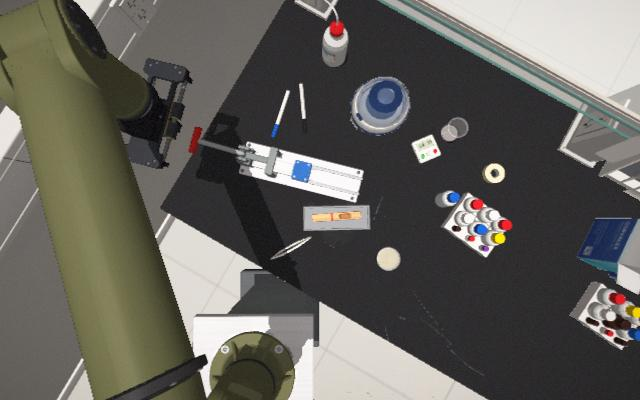

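View pics/t29b.png

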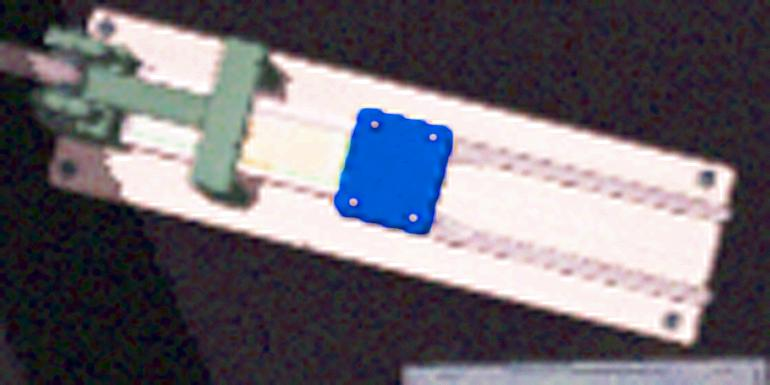

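No loose caps are left on the bench, the lever is up, and the stick stands in its tray. Handing in.

```bash
python3 -c "
from bench import ticket
print(ticket.close_job())"
```

```text
the job is handed in; nothing more can be done
None
```

The job is done and handed in at about 43 s; three yellow caps were on the bench and the fourth was absent.

- **Caps:** I set all three in the open channel and pushed them through the tunnel with the stick until its red ring reached the tunnel mouth. Afterwards the channel was empty. Contrast-boosted wrist pictures showed two caps clearly inside the bay, the last one just past the tunnel exit. The front cap sits under the arch, so I only saw part of it. No loose caps remained on the bench.
- **Stick:** It went back in its grey tray, standing on its flat, and the final scene and top pictures match the start.
- **Lever:** I gave it three strokes. Each ended at about 0.62 rad by the tool height, with the force rising against the stop. The pictures showed the bar back up after every stroke.
- **Other things:** The petri dish, timer and bottle look unmoved.

No check failed. The highest wrist force I read at the end of a move was about 20 N.

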